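# Take a bore reading of a sensor housing with a telescoping gauge

## Task

Take the telescoping bore gauge from its stand, lower it into the bore of the tall slim housing (not the short wide one) until its collar sits on the rim, and let go of it. Press its top button down to the firm stop, gently, so that the plungers spring out against the bore and lock; then draw the gauge straight out and put it back in its stand, collar down on it, still locked at that size. Do not force anything or disturb the other things on the bench.

Things in the scene. Friction and masses are not known exactly. Their poses are not given: they have to be found in the camera images.
- gauge_grip (a point): steel bore gauge, loose, about 0.3 kg; this point: centre of its square handle (22 x 22, 46 tall, sides along its x, y; z up the gauge). Collar (diameter 56, 5 thick): underside 31 mm below this point, top 26 below. Under it a round head, diameter 33.2, 45 long, 0.5 mm bevel; foot 76 mm below this point. Two plungers in the head along +x and -x, 54 mm below. Starts upright in its stand
- button_top (a point): centre of the top face of the gauge's round button (diameter 20 mm), 39 mm above the handle's centre while up. It slides straight down into the handle
- button (a joint): button travel, m: 0 up (at the start), grows as pressed; stays where it is left. About 12 N moves it; by about 6 mm it lets the plungers go; somewhere between 7.5 and 10.5 mm, not the same each time, it meets a firm stop, and only there, pressed home on it, are the plungers locked; it then stays down. More than 25 N on it is too much
- plunger_a (a joint): how far each plunger is out, m: 0 (drawn in, kept so until the button is pressed) to 0.006; both move together on springs (about 1 N each). Noses are 14.5 mm from the gauge's axis at 0, so 0.003 is a 35 mm bore. Let go outside a bore they spring to 0.006. Locked, they keep their size
- bore_mouth (a point): the tall slim aluminium housing, fixed to the bench: an upright tube 70 mm tall, outer diameter 50, on a 64 mm square foot plate. This point is the centre of the mouth of its bore, on the top rim; z up. Bore diameter 35, 62 mm deep, sharp rim
- wide_housing: the other aluminium housing, short and wide, fixed: tube 58 mm tall, outer diameter 64, bore 40, on a 74 mm square foot plate; origin at the centre of its underside. Not to be used
- stand_mouth (a point): the gauge's stand, a fixed grey plastic block 74 x 74 x 55 mm with a 44 mm round hole straight through. This point is the centre of the hole at the block's top face; z up. The gauge hangs in it by its collar
- screwdriver: loose screwdriver, 170 mm long, lying among the housings; leave alone
- tape_roll: loose roll of black tape, diameter 52, 18 mm tall, near the stand; leave alone
- spare_bush: loose brass bush, diameter 34, 25 mm tall; leave alone
- power_brick: loose black power brick, 110 x 55 x 32 mm; leave alone
- mouse: loose grey computer mouse, 100 x 60 x 30 mm; leave alone
- flux_jar: loose white jar with a black cap, diameter 56, 60 mm tall; leave alone
Mind the look-alikes: they are no part of the job. Leave any green look-alike of the part that bears stand_mouth alone. There is more than one size of the part that bears gauge_grip; the job needs the larger.

How it is judged:
By the outcome, as a careful person would: the job done as asked, in the order asked, and still so for the second after the job is handed in, with the robot touching nothing.
It also fails if it takes over 72 s, if anything falls off the work surface, if the arm or the gripper's body presses on something with over 40 N, if the wrist force passes 120 N, or if a joint passes its speed limit or range.

## Robot

A 6-joint arm with a two-finger parallel gripper is mounted at the origin on the work surface. World frame = base frame: x ahead of the robot, y to its left, z up, the work surface at z = 0. Lengths are in m, angles in rad, forces in N, time in s.
With the tool pointing down it reaches from about 0.375 to 0.975 m from the base axis. Payload 3.8 kg.
Tool frame: the origin (TCP) lies midway between the tips of the shut fingers; the grasp point (between the pads) lies 19 mm behind it; z points along the fingers, y is the direction in which the jaws open and shut (so a half turn about z gives the same grasp; the last joint's range is limited). The gripper opens to 85 mm and grips with 20 to 120 N. Pads are 22 mm wide; open, the fingers measure 114 mm over their backs; the gripper's body (76 mm by 85 mm) begins 54 mm behind the grasp point. The pads swing forward as they close: fully open they stand 13 mm farther back than shut.
Start: joints at [1.216, 0.264, 1.604, -0, 1.274, -0.037], TCP at [0.211, 0.641, 0.231] pointing down, gripper open.
Joint ranges: [-2.63, 2.63], [-0.94, 2.18], [0.31, 2.57], [-1.31, 4.45], [0, 2.66], [-2.55, 2.55]. Speed limits (rad/s): [2.57, 2.57, 3.14, 3.14, 3.14, 3.14].

## Interface

Orientations are given as a rotation vector (axis times angle).
In Python, from workcell import readout, read_camera, camera_params, bot gives the robot as it stands.
- The arm moves only by the tool apply_moves, never from a script. Its argument "plan" is a list that holds one entry, the list of rows, each a list of 7 numbers: the shift along the tool's x, y, z each as a share of 1000 mm, from -1 to 1, then the turn, a rotation vector about the tool's x, y, z each as a share of pi rad, from -1 to 1, then the gripper command: -1 is fully open, 1 is shut, values between are in proportion. A call has exactly 8 rows; each row is the pose to reach, as a shift and turn from the pose commanded when the call began, along the tool's axes at that moment, turning the shorter way round; what a row does not reach only later rows make up. A row lasts 1/12 s, in which the tool goes at most 41.7 mm and 7.16 degrees, less where a joint would pass 70% of its speed; a pose out of reach is approached as far as the arm can. A call with a number of a shift or a turn outside -1 to 1 is refused whole. A call with a gripper value outside its range is refused whole. The fingers move at their own pace and stop on an object; "force" is the grip in N (left out, the last holds). Time passes only in rows, so rows that repeat a pose let the fingers close, or fill a call up. It gives the time, the measured TCP pose, the force and the opening at its end, in the units of the state.
- readout.read_state(): the state, without advancing time (a new reading comes with each control period).
- read_camera(name): name is "scene" or "top"; returns the picture (420x560x3 uint8, red, green, blue); there is no depth.
- camera_params(name): a dict with "fovy" (degrees; the focal length in pixels is half the picture's height over the tangent of half this angle, whatever the lens; pixels are square), "cx", "cy" (the principal point, pixels), "rvec" (rotation vector, rad) and "tvec" (3), from world to camera coordinates, as OpenCV has them. Camera axes: x right, y down, z forward; pixel columns grow to the right and rows downward; lengths in m; the calibration is good to about 2 mm. A picture is of the moment at which its call begins. camera_params takes no time and is no camera call.
- bot.finish_job(): hands the job in, once; it reports no verdict.
The state is a dict: "time": time; "q": joint angles; "joint_vel": joint speeds; "joint_torque": joint torques, N m; "tool_pos": TCP position; "tcp_rot": TCP orientation; "wrist_force": force on the tool from outside, world axes, zero at the start; "torque": the same for the moment, N m; "width": opening from 0.0 (shut) to 1.0 (fully open).
Only numpy, scipy, OpenCV 4.12 (cv2) and the standard library are available. Lean on these libraries where they do the work, as an engineer would, in place of code of your own. Each camera call takes 0.05 s, during which the arm holds its last target.

## Working session

There is one attempt and no reset: what is moved stays moved. The work goes in short steps, Python scripts to look and compute and a tool call to move; the robot and the scene stay as the last step left them, time stands still between calls to the robot, and variables do not carry over. Pictures are saved under pics/ and viewed, and the job is handed in when it is done.

Besides the shell and the picture viewer there is one more tool, called after ">>>" by a JSON object that holds its "name" and its "arguments", one argument or row to a line. apply_moves: Moves the arm, as the interface text tells. Shift numbers are shares of 1000 mm and turn numbers shares of pi rad, none past 1 either way. Its arguments: {"type":"object","properties":{"plan":{"type":"array","items":{"type":"array","items":{"type":"array","items":{"type":"number","minimum":-1,"maximum":1}}}},"force":{"type":"number"}},"required":["plan"]}

```bash
ls; mkdir -p pics; python3 - <<'E'
from workcell import readout, read_camera, camera_params, bot
import cv2
for n in("scene","top"):
    p=camera_params(n);print(n,p)
    im=read_camera(n);cv2.imwrite(f"pics/{n}0.png",im[:,:,::-1])
print(readout.read_state())
E
```

```text
pics
scene {'fovy': 45.65174048216286, 'cx': 280.2334276192671, 'cy': 206.47855349461742, 'rvec': array([ 1.12860451,  2.21541316, -1.0877444 ]), 'tvec': array([ 0.32259226, -0.17231117,  1.4040963 ])}
top {'fovy': 57.906722067058055, 'cx': 281.1717679905695, 'cy': 216.26432474782462, 'rvec': array([ 2.14464991, -2.18212604,  0.11170749]), 'tvec': array([0.00582315, 0.5466913 , 0.88705613])}
{'time': 0.1, 'q': array([ 1.21609654e+00,  2.64670243e-01,  1.60527850e+00, -6.18392580e-06,
        1.27369282e+00, -3.68933037e-02]), 'joint_vel': array([ 0.001976  , -0.00055243, -0.00336988,  0.00120769, -0.00059345,
        0.00116067]), 'joint_torque': array([ 4.67221034e-04, -5.16707754e+01, -3.68587911e+01,  1.91667277e-05,
        6.26313355e-03, -4.71789061e-07]), 'tool_pos': array([0.21069043, 0.6405626 , 0.23006945]), 'tcp_rot': array([-0.49704582, -3.10162408,  0.00315833]), 'wrist_force': array([-0.47695622,  0.09380968,  0.48250334]), 'torque': array([-0.00480763,  0.00387975, -0.02450322]), 'width': 0.9965194514689308}
```

View pics/scene0.png

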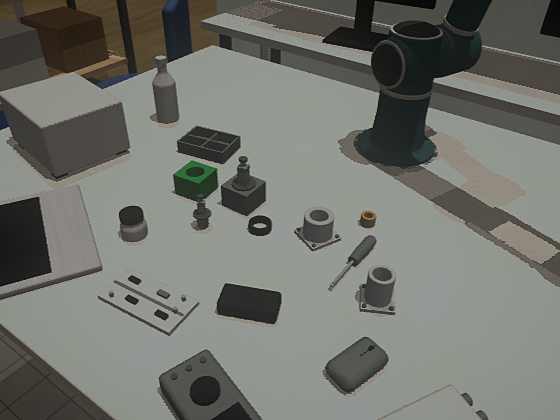

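View pics/top0.png

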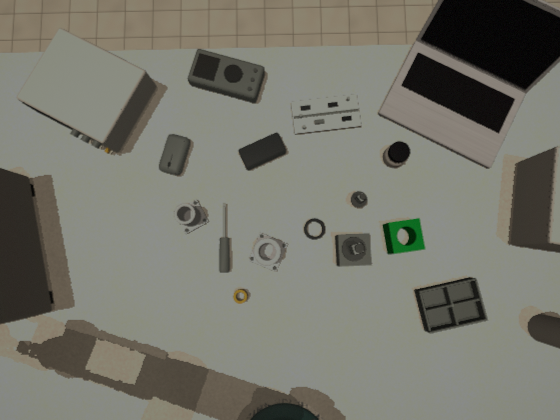

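```bash
python3 - <<'E'
import cv2,numpy as np
s=cv2.imread('pics/scene0.png');t=cv2.imread('pics/top0.png')
def c(im,x,y,w,h,k): return cv2.resize(im[y:y+h,x:x+w],None,fx=k,fy=k,interpolation=cv2.INTER_CUBIC)
a=np.hstack([c(s,210,145,70,70,5),c(s,345,255,70,70,5)])
b=np.hstack([c(t,325,220,60,60,6)[:350,:350],c(t,165,190,60,60,6)[:350,:350]])
b=cv2.convertScaleAbs(b,alpha=1.5);a=cv2.convertScaleAbs(a,alpha=1.4)
cv2.imwrite('pics/c1.png',a);cv2.imwrite('pics/c2.png',b)
E
```

```text
(no output)
```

View pics/c1.png

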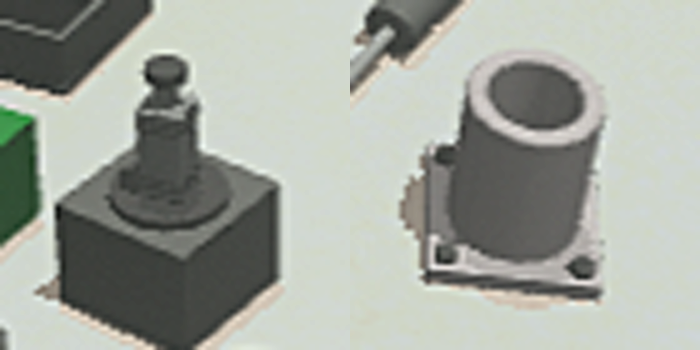

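View pics/c2.png

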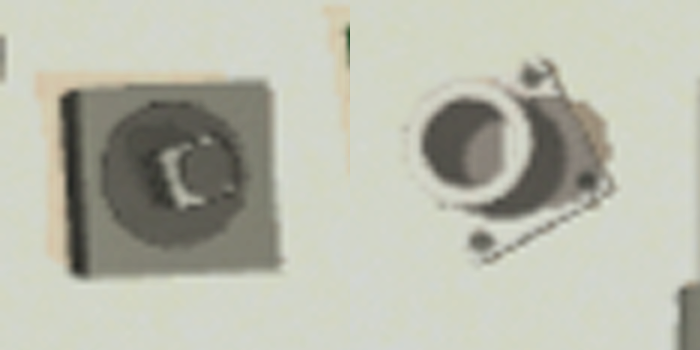

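```bash
cat > h.py <<'E'
import cv2,numpy as np
from scipy.spatial.transform import Rotation as R
from workcell import readout, read_camera, camera_params, bot
C={}
for n in("scene","top"):
    p=camera_params(n);f=210/np.tan(np.radians(p['fovy']/2))
    C[n]=(np.array([[f,0,p['cx']],[0,f,p['cy']],[0,0,1]]),np.array(p['rvec']),np.array(p['tvec']))
def ray(n,uv):
    K,r,t=C[n];M=R.from_rotvec(r).as_matrix()
    d=M.T@np.linalg.solve(K,[uv[0],uv[1],1]);return -M.T@t,d/np.linalg.norm(d)
def onz(n,uv,z):
    o,d=ray(n,uv);return o+d*(z-o[2])/d[2]
def proj(n,P):
    K,r,t=C[n];return cv2.projectPoints(np.atleast_2d(np.float64(P)),r,t,K,None)[0].reshape(-1,2)
def tri(a,b):
    o1,d1=ray('scene',a);o2,d2=ray('top',b)
    A=np.stack([d1,-d2],1);s=np.linalg.lstsq(A,o2-o1,rcond=None)[0]
    p,q=o1+s[0]*d1,o2+s[1]*d2;return (p+q)/2,np.linalg.norm(p-q)
def snap(name):
    o={}
    for n in C:
        im=read_camera(n)[:,:,::-1].copy();cv2.imwrite(f'pics/{n}_{name}.png',im);o[n]=im
    return o
def crop(im,u,v,h,k,out,al=1.5):
    u,v=int(u),int(v);c=cv2.resize(im[v-h:v+h,u-h:u+h],None,fx=k,fy=k,interpolation=cv2.INTER_CUBIC);return cv2.convertScaleAbs(c,alpha=al)
def st():
    s=readout.read_state();return s
def goto(target,rotv=None):
    s=st();M=R.from_rotvec(s['tcp_rot']);d=M.inv().apply(np.array(target)-s['tool_pos'])
    o=[0,0,0] if rotv is None else (M.inv()*R.from_rotvec(rotv)).as_rotvec()/np.pi
    print('shift',np.round(d,4),'turn',np.round(o,4))
E
python3 - <<'E'
from h import *
s=cv2.imread('pics/scene0.png');t=cv2.imread('pics/top0.png')
gs=cv2.cvtColor(s,cv2.COLOR_BGR2GRAY);gt=cv2.cvtColor(t,cv2.COLOR_BGR2GRAY)
np.set_printoptions(linewidth=220,precision=4,suppress=True)
print(gs[262:286,366:400]);print(gt[200:230,178:200])
E
```

```text
[[152 152 151 152 151 152 151 152 152 151 151 151 152 152 151 151 152 151 152 151 152 152 150 151 152 151 152 151 151 151 151 151 151 151]
 [152 152 152 152 151 151 152 151 152 152 152 152 152 151 151 152 152 152 151 151 150 151 151 152 151 150 152 151 151 152 152 152 151 151]
 [152 151 152 152 152 151 152 153 152 152 152 149 150 149 150 149 150 152 152 153 153 152 151 151 151 151 151 151 151 151 152 151 151 151]
 [151 152 151 151 152 153 152 151 145 144 138 139 139 140 141 141 141 141 142 146 150 153 152 151 151 151 151 150 151 152 151 151 151 151]
 [152 152 151 152 153 152 145 138 140 141 142 145 146 144 144 141 141 143 143 141 138 141 149 153 152 152 151 150 152 151 151 152 151 152]
 [152 152 152 153 149 132 140 141 144 146 138 120  94  94  92  98 112 115 132 138 138 138 139 146 150 152 152 152 151 152 151 151 150 152]
 [152 152 154 146 121 140 142 144 130  91  91  62  65  64  63  61  59  60  69  78 115 139 144 140 141 148 152 152 151 151 151 151 152 151]
 [152 153 148 130 142 143 144 130  88  64  68  70  69  70  68  66  66  62  59  55  58  77 111 138 145 142 146 152 152 152 152 1
[... 4267 characters left out ...]
9 139 139 137 135 124 103  61  56  55  56  54  55  57  64  80]
 [139 130 125 135 133 131 128 130 126 115 104  62  55  56  56  57  56  56  57  66  81  88]
 [141 130 114 130 116 109  93  86  76  60  56  55  56  54  55  55  56  61  79  99 104 105]
 [140 141 140 140 140 136 118  99  93  74  62  61  62  61  64  73  82  96 122 139 139 137]
 [141 141 140 141 141 140 140 140 136 117  99  97  98  99 102 116 131 140 140 137 129 120]
 [139 141 140 141 140 140 140 139 135 136 140 140 140 140 141 141 140 137 130 119  88 116]
 [140 140 141 140 140 141 138 125 105 115 133 141 141 140 140 139 131 121  94 103 123 141]
 [142 140 140 140 140 140 129  87  71  70  97 135 140 141 137 119  94 105 130 141 141 141]]
```

```bash
cat >> h.py <<'E'
def contour_at(g,u,v,thr,h=25,k=8,inv=True):
    u0,v0=int(u)-h,int(v)-h
    c=cv2.resize(g[v0:v0+2*h,u0:u0+2*h],None,fx=k,fy=k,interpolation=cv2.INTER_LINEAR)
    m=((c<thr) if inv else (c>thr)).astype(np.uint8)
    _,L=cv2.connectedComponents(m,connectivity=4);m=(L==L[int((v-v0)*k),int((u-u0)*k)]).astype(np.uint8)
    cs,_=cv2.findContours(m,cv2.RETR_EXTERNAL,cv2.CHAIN_APPROX_NONE);c=max(cs,key=cv2.contourArea)[:,0].astype(float)
    return (c+.5)/k-.5+[u0,v0]
def circ(P):
    A=np.c_[2*P[:,:2],np.ones(len(P))];b=(P[:,:2]**2).sum(1);x=np.linalg.lstsq(A,b,rcond=None)[0]
    r=np.sqrt(x[2]+x[0]**2+x[1]**2);res=np.hypot(*(P[:,:2]-x[:2]).T)-r;return x[:2],r,res.std()
E
python3 - <<'E'
from h import *
np.set_printoptions(precision=4,suppress=True)
s=cv2.imread('pics/scene0.png');t=cv2.imread('pics/top0.png')
gs=cv2.cvtColor(s,cv2.COLOR_BGR2GRAY);gt=cv2.cvtColor(t,cv2.COLOR_BGR2GRAY)
for z in(.065,.070,.075):
    for n,g,u,v in(('scene',gs,382,273),('top',gt,183,213)):
        c=contour_at(g,u,v,105)
        print(z,n,cv2.fitEllipse(c.astype(np.float32)),circ(np.array([onz(n,p,z) for p in c])))
print(tri((243.5,158.7),(359.8,247.8)))
E
```

```text
0.065 scene ((381.8075256347656, 273.7505187988281), (13.3525972366333, 19.905000686645508), 103.10852813720703) (array([0.5513, 0.2202]), np.float64(0.017545453437977428), np.float64(0.0002171433269295613))
0.065 top ((183.5409393310547, 213.244384765625), (13.84309196472168, 15.498213768005371), 14.056252479553223) (array([0.554 , 0.2231]), np.float64(0.01705110107789724), np.float64(0.001072727132085713))
0.07 scene ((381.8075256347656, 273.7505187988281), (13.3525972366333, 19.905000686645508), 103.10852813720703) (array([0.5563, 0.2219]), np.float64(0.017407914086928534), np.float64(0.00021544113368746827))
0.07 top ((183.5409393310547, 213.244384765625), (13.84309196472168, 15.498213768005371), 14.056252479553223) (array([0.5534, 0.2218]), np.float64(0.0169537629882553), np.float64(0.0010666033510312511))
0.075 scene ((381.8075256347656, 273.7505187988281), (13.3525972366333, 19.905000686645508), 103.10852813720703) (array([0.5613, 0.2236]), np.float64(0.017270374735868482), np.float64(0.00021373894044537874))
0.075 top ((183.5409393310547, 213.244384765625), (13.84309196472168, 15.498213768005371), 14.056252479553223) (array([0.5528, 0.2205]), np.float64(0.016856424898627362), np.float64(0.0010604795699767561))
(array([ 0.4646, -0.1705,  0.1202]), np.float64(0.003787456736206299))
```

```bash
python3 - <<'E'
from h import *
np.set_printoptions(precision=4,suppress=True,linewidth=200)
s=cv2.imread('pics/scene0.png');t=cv2.imread('pics/top0.png')
gs=cv2.cvtColor(s,cv2.COLOR_BGR2GRAY);gt=cv2.cvtColor(t,cv2.COLOR_BGR2GRAY)
c=contour_at(gt,183,213,115);P=np.array([onz('top',p,.07) for p in c]);print(circ(P))
# stand top face in top view
print(gt[230:268,336:374])
print(onz('top',(353.7,248.5),.06), onz('top',(359.5,247.5),.125),onz('scene',(243.5,158.5),.125),onz('scene',((110+232)/2/5+210-.4,(148+222)/2/5+145-.4),.06))
u=cv2.resize(cv2.convertScaleAbs(gt[226:272,331:377],alpha=2.2),None,fx=12,fy=12,interpolation=cv2.INTER_CUBIC);cv2.imwrite('pics/c3.png',u)
u=cv2.resize(cv2.convertScaleAbs(gs[150:200,220:270],alpha=2.2),None,fx=12,fy=12,interpolation=cv2.INTER_CUBIC);cv2.imwrite('pics/c4.png',u)
E
```

```text
(array([0.5533, 0.2217]), np.float64(0.017612468822019937), np.float64(0.0009941721682759145))
[[141 140 140 ... 141 141 141]
 [139 139 139 ... 141 141 141]
 [135 134 133 ... 141 142 141]
 ...
 [108  64  50 ... 125 135 141]
 [134 118 101 ... 141 140 141]
 [141 141 141 ... 140 141 141]]
[ 0.4655 -0.17    0.06  ] [ 0.4662 -0.1705  0.125 ] [ 0.4693 -0.1641  0.125 ] [ 0.4656 -0.1683  0.06  ]
```

View pics/c3.png

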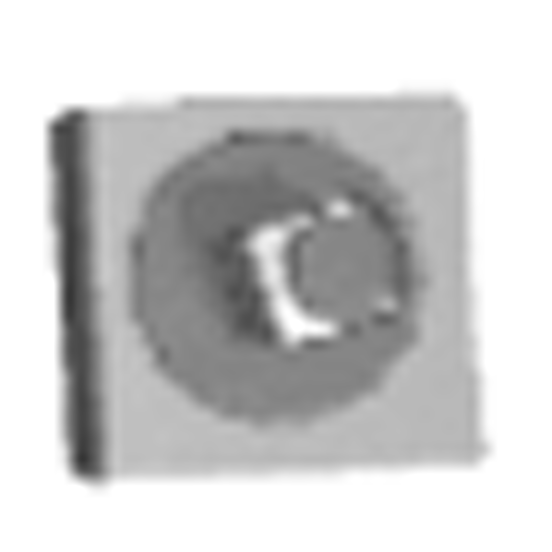

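View pics/c4.png

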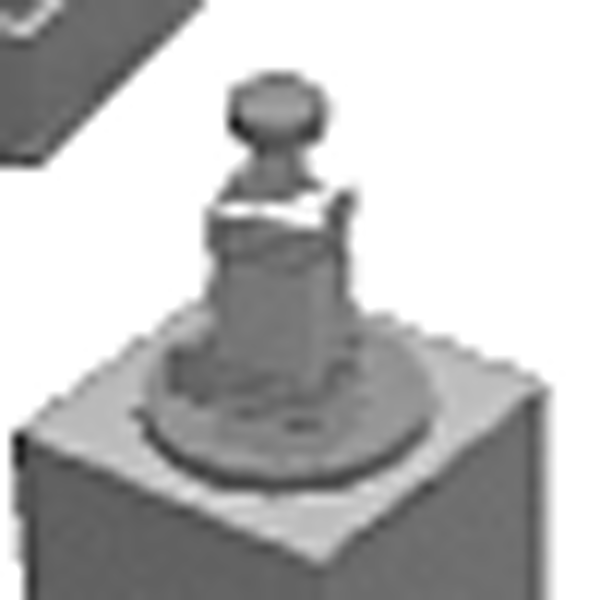

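```bash
python3 - <<'E'
from h import *
np.set_printoptions(precision=4,suppress=True,linewidth=200)
Q=[(245,232),(345,203),(395,310),(290,347)]
W=[onz('top',(x/12+330.54,y/12+225.54),.109) for x,y in Q]
for i in range(4):
    d=W[(i+1)%4]-W[i];print(W[i][:2],np.linalg.norm(d),np.degrees(np.arctan2(d[1],d[0])))
print(np.mean(W,0))
Q=[(95,110),(460,97),(482,460),(103,475)]
W=[onz('top',(x/12+330.54,y/12+225.54),.055) for x,y in Q]
for i in range(4):
    d=W[(i+1)%4]-W[i];print(W[i][:2],np.linalg.norm(d),np.degrees(np.arctan2(d[1],d[0])))
print(np.mean(W,0))
s=st();M=R.from_rotvec(s['tcp_rot']).as_matrix();print(M, np.degrees(s['q']))
E
```

```text
[ 0.4726 -0.1553] 0.019039732140866055 -74.91858670815864
[ 0.4775 -0.1737] 0.02124416051066834 -156.97253746737454
[ 0.458 -0.182] 0.02032297090557144 108.23478222097222
[ 0.4516 -0.1627] 0.022222057350772442 19.428360496946496
[ 0.4649 -0.1684  0.109 ]
[ 0.4983 -0.1367] 0.0709794775493188 -88.95272170270597
[ 0.4996 -0.2076] 0.07007236582069529 -178.93655799821707
[ 0.4296 -0.2089] 0.07308782743957802 91.28133876676247
[ 0.4279 -0.1359] 0.0704019044068225 -0.6522428341910183
[ 0.4639 -0.1723  0.055 ]
[[-0.9499  0.3125 -0.0007]
 [ 0.3125  0.9499 -0.0019]
 [ 0.0001 -0.002  -1.    ]] [69.6772 15.1645 91.9757 -0.0004 72.9772 -2.1138]
```

```bash
cat >> h.py <<'E'
def down(yaw):
    a=np.radians(yaw);y=np.array([np.cos(a),np.sin(a),0]);z=np.array([0,0,-1.]);return R.from_matrix(np.stack([np.cross(y,z),y,z],1)).as_rotvec()
E
python3 -c "
from h import *
goto((.47,.25,.2),down(19));goto((.465,-.169,.2),down(19))"
```

```text
shift [-0.3684 -0.2899  0.0306] turn [-0.0006  0.0003  0.2933]
shift [-0.4946 -0.6895  0.0314] turn [-0.0006  0.0003  0.2933]
```

>>> {"name": "apply_moves", "arguments": {
  "plan": [
    [[-0.3684,-0.29,0.03,0,0,0.293,-1],[-0.3684,-0.29,0.03,0,0,0.293,-1],[-0.3684,-0.29,0.03,0,0,0.293,-1],[-0.3684,-0.29,0.03,0,0,0.293,-1],[-0.3684,-0.29,0.03,0,0,0.293,-1],[-0.3684,-0.29,0.03,0,0,0.293,-1],[-0.3684,-0.29,0.03,0,0,0.293,-1],[-0.3684,-0.29,0.03,0,0,0.293,-1]]
  ]
}}

```text
time: 0.77
tool_pos: [0.3953, 0.3621, 0.2095]
tcp_rot: [-1.83, -2.554, 0.001]
wrist_force: [0.2, -0.2, 0.6]
width: 1.002
```

```bash
python3 -c "
from h import *
goto((.465,-.169,.2),down(19))"
```

```text
shift [-0.5253 -0.1047  0.0097] turn [-0.0001  0.0001 -0.0014]
```

>>> {"name": "apply_moves", "arguments": {
  "plan": [
    [[-0.5253,-0.105,0.01,0,0,0,-0.5],[-0.5253,-0.105,0.01,0,0,0,-0.5],[-0.5253,-0.105,0.01,0,0,0,-0.5],[-0.5253,-0.105,0.01,0,0,0,-0.5],[-0.5253,-0.105,0.01,0,0,0,-0.5],[-0.5253,-0.105,0.01,0,0,0,-0.5],[-0.5253,-0.105,0.01,0,0,0,-0.5],[-0.5253,-0.105,0.01,0,0,0,-0.5]]
  ]
}}

```text
time: 1.43
tool_pos: [0.4393, 0.0319, 0.2036]
tcp_rot: [1.823, 2.559, 0.0]
wrist_force: [0.5, 0.7, 1.3]
width: 0.754
```

```bash
python3 -c "
from h import *
goto((.465,-.169,.2),down(19))"
```

```text
shift [-0.1983 -0.0413  0.0036] turn [0.     0.     0.0004]
```

>>> {"name": "apply_moves", "arguments": {
  "plan": [
    [[-0.198,-0.041,0.004,0,0,0,-0.4],[-0.198,-0.041,0.004,0,0,0,-0.4],[-0.198,-0.041,0.004,0,0,0,-0.4],[-0.198,-0.041,0.004,0,0,0,-0.4],[-0.198,-0.041,0.004,0,0,0,-0.4],[-0.198,-0.041,0.004,0,0,0,-0.4],[-0.198,-0.041,0.004,0,0,0,-0.4],[-0.198,-0.041,0.004,0,0,0,-0.4]]
  ]
}}

```text
time: 2.1
tool_pos: [0.4651, -0.1664, 0.1992]
tcp_rot: [-1.824, -2.556, -0.0]
wrist_force: [0.9, 0.3, -1.2]
width: 0.697
```

```bash
python3 -c "
from h import *
goto((.465,-.169,.2),down(19));o=snap('a')
print(proj('scene',(.465,-.169,.2)),proj('top',(.465,-.169,.2)))
cv2.imwrite('pics/ca.png',np.hstack([crop(o['scene'],250,140,50,4,0),crop(o['top'],355,248,50,4,0)]))"
```

```text
shift [-0.0024 -0.001  -0.0008] turn [-0.0003 -0.0005 -0.0001]
[[242.12356244 126.5439232 ]] [[366.4325203  247.10339703]]
```

View pics/ca.png

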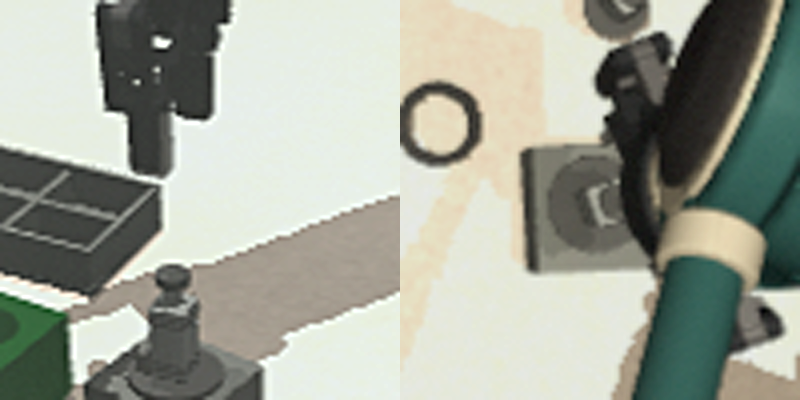

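>>> {"name": "apply_moves", "arguments": {
  "plan": [
    [[-0.002,-0.001,0.03,0,0,0,-0.4],[-0.002,-0.001,0.06,0,0,0,-0.4],[-0.002,-0.001,0.09,0,0,0,-0.4],[-0.002,-0.001,0.11,0,0,0,-0.4],[-0.002,-0.001,0.12,0,0,0,-0.4],[-0.002,-0.001,0.129,0,0,0,-0.4],[-0.002,-0.001,0.129,0,0,0,-0.4],[-0.002,-0.001,0.129,0,0,0,-0.4]]
  ]
}}

```text
time: 2.87
tool_pos: [0.4661, -0.1686, 0.0715]
tcp_rot: [1.821, 2.559, 0.0]
wrist_force: [-0.1, -0.3, 0.3]
width: 0.7
```

```bash
python3 -c "
from h import *
goto((.466,-.169,.070),down(19));o=snap('b')
cv2.imwrite('pics/cb.png',np.hstack([crop(o['scene'],250,160,50,4,0),crop(o['top'],355,248,50,4,0)]))"
```

```text
shift [-0.0003 -0.0002  0.0015] turn [0.0002 0.0002 0.0006]
```

View pics/cb.png

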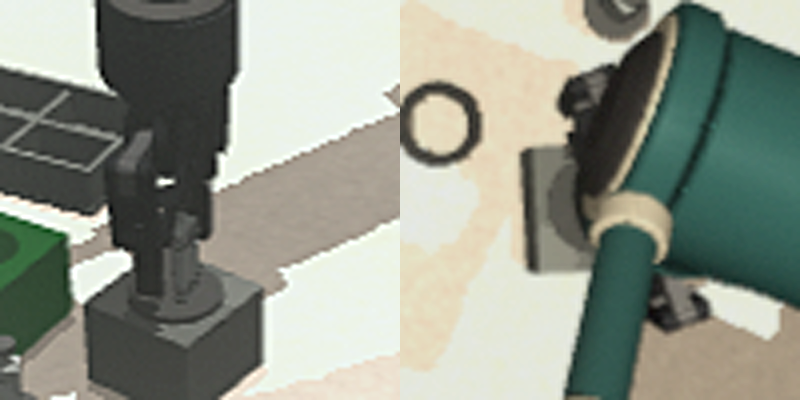

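>>> {"name": "apply_moves", "arguments": {
  "plan": [
    [[0,0,0,0,0,0,0],[0,0,0,0,0,0,0.2],[0,0,0,0,0,0,0.4],[0,0,0,0,0,0,0.7],[0,0,0,0,0,0,1],[0,0,0,0,0,0,1],[0,0,0,0,0,0,1],[0,0,0,0,0,0,1]]
  ],
  "force": 45
}}

```text
time: 3.63
tool_pos: [0.466, -0.1693, 0.0717]
tcp_rot: [1.823, 2.557, 0.0]
wrist_force: [-0.6, -0.0, 5.3]
width: 0.254
```

>>> {"name": "apply_moves", "arguments": {
  "plan": [
    [[0,0,0,0,0,0,1],[0,0,0,0,0,0,1],[0,0,-0.01,0,0,0,1],[0,0,-0.02,0,0,0,1],[0,0,-0.03,0,0,0,1],[0,0,-0.04,0,0,0,1],[0,0,-0.04,0,0,0,1],[0,0,-0.04,0,0,0,1]]
  ]
}}

```text
time: 4.3
tool_pos: [0.4663, -0.1693, 0.112]
tcp_rot: [1.822, 2.556, 0.001]
wrist_force: [-0.3, -0.3, -2.1]
width: 0.254
```

```bash
python3 -c "
from h import *
o=snap('c');print(st()['wrist_force'],st()['torque'])
cv2.imwrite('pics/cc.png',np.hstack([crop(o['scene'],250,160,50,4,0),crop(o['top'],355,248,50,4,0)]))"
```

```text
[-0.52504802 -0.4642738  -3.55125586] [ 0.00222758 -0.05558142  0.02519278]
```

View pics/cc.png

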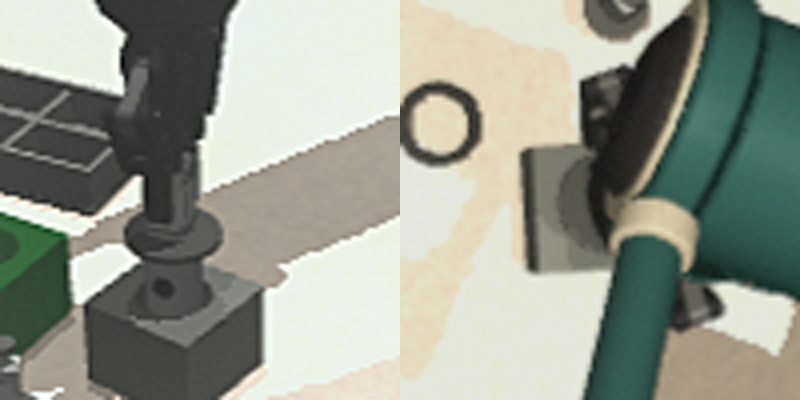

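>>> {"name": "apply_moves", "arguments": {
  "plan": [
    [[0,0,-0.03,0,0,0,1],[0,0,-0.06,0,0,0,1],[0,0,-0.08,0,0,0,1],[0,0,-0.08,0,0,0,1],[0,0,-0.08,0,0,0,1],[0,0,-0.08,0,0,0,1],[0,0,-0.08,0,0,0,1],[0,0,-0.08,0,0,0,1]]
  ]
}}

```text
time: 5.07
tool_pos: [0.4639, -0.1683, 0.1884]
tcp_rot: [-1.821, -2.555, 0.002]
wrist_force: [-0.3, -0.1, -3.5]
width: 0.253
```

```bash
python3 -c "
from h import *
goto((.555,.222,.19),down(19));o=snap('d')
cv2.imwrite('pics/cd.png',np.hstack([crop(o['scene'],250,140,50,4,0),crop(o['top'],355,248,50,4,0)]))"
```

```text
shift [ 0.3392  0.2135 -0.0013] turn [-0.001  -0.0009  0.0003]
```

View pics/cd.png

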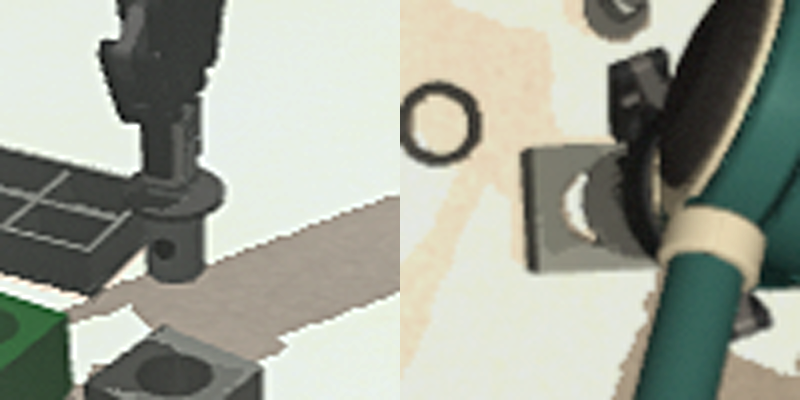

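```bash
python3 -c "
from h import *
for i in range(3):
    s=st();print(s['time'],s['tool_pos'],s['q'],s['tcp_rot'])
    if i<2: read_camera('top')
"
```

```text
5.1667 [ 0.46449707 -0.16853833  0.1891215 ] [-3.98469490e-01 -4.77773300e-02  2.02745417e+00 -1.77695175e-05
  1.16483819e+00 -7.30952971e-01] [-1.82155633e+00 -2.55610052e+00  1.02892674e-03]
5.2167 [ 0.46475959 -0.16864959  0.189494  ] [-3.98482624e-01 -4.79988342e-02  2.02694639e+00  3.84417079e-07
  1.16489707e+00 -7.30974222e-01] [-1.82193271e+00 -2.55663117e+00  7.73191802e-04]
5.2667 [ 0.46497965 -0.16873487  0.18985774] [-3.98452954e-01 -4.82820607e-02  2.02651481e+00 -2.42442571e-05
  1.16497896e+00 -7.30948240e-01] [-1.82227684e+00 -2.55715041e+00  5.90566545e-04]
```

>>> {"name": "apply_moves", "arguments": {
  "plan": [
    [[0.339,0.213,0,0,0,0,1],[0.339,0.213,0,0,0,0,1],[0.339,0.213,0,0,0,0,1],[0.339,0.213,0,0,0,0,1],[0.339,0.213,0,0,0,0,1],[0.339,0.213,0,0,0,0,1],[0.339,0.213,0,0,0,0,1],[0.339,0.213,0,0,0,0,1]]
  ]
}}

```text
time: 5.93
tool_pos: [0.541, 0.1579, 0.1907]
tcp_rot: [1.823, 2.558, 0.0]
wrist_force: [1.1, 0.2, -3.0]
width: 0.248
```

```bash
python3 -c "
from h import *
goto((.555,.222,.19),down(19))"
```

```text
shift [0.056  0.0342 0.0007] turn [0.0001 0.     0.0004]
```

>>> {"name": "apply_moves", "arguments": {
  "plan": [
    [[0.056,0.034,0.02,0,0,0,1],[0.056,0.034,0.02,0,0,0,1],[0.056,0.034,0.02,0,0,0,1],[0.056,0.034,0.02,0,0,0,1],[0.056,0.034,0.02,0,0,0,1],[0.056,0.034,0.02,0,0,0,1],[0.056,0.034,0.02,0,0,0,1],[0.056,0.034,0.02,0,0,0,1]]
  ]
}}

```text
time: 6.6
tool_pos: [0.5551, 0.2186, 0.1714]
tcp_rot: [1.825, 2.556, 0.001]
wrist_force: [-0.4, -0.7, -3.8]
width: 0.254
```

```bash
python3 -c "
from h import *
goto((.555,.222,.17),down(19));o=snap('e');s=st();print(s['tool_pos'])
cv2.imwrite('pics/ce.png',np.hstack([crop(o['scene'],380,265,40,5,0),crop(o['top'],190,215,40,5,0)]))"
```

```text
shift [0.0032 0.001  0.0014] turn [ 0.0003  0.     -0.0003]
[0.55502621 0.21892532 0.17124428]
```

View pics/ce.png

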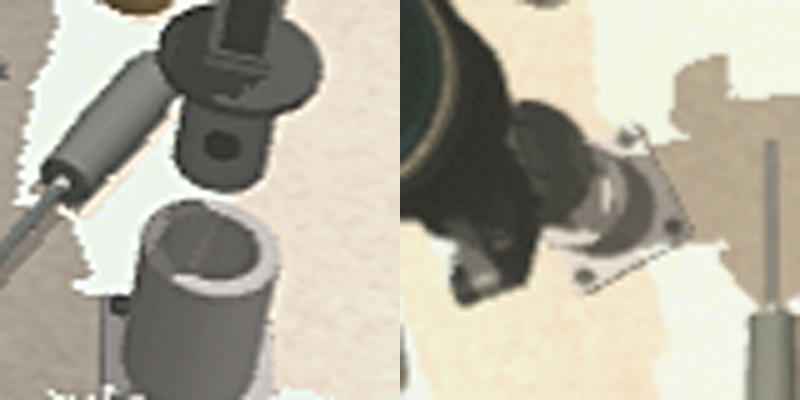

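View pics/top_e.png

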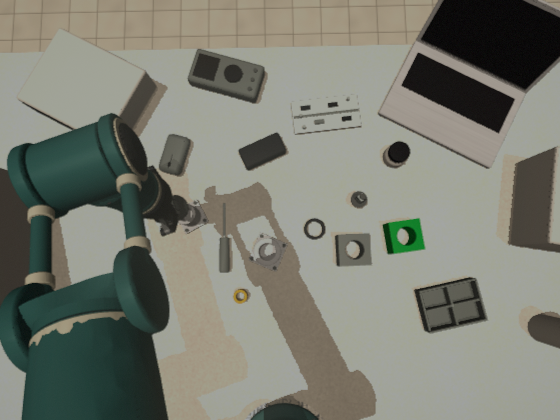

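```bash
cat >> h.py <<'E'
def sideview(im,tcp,thr=95,dbg=None,dz=0.):
    """fit collar-underside circle and foot circle from scene silhouette; returns centre offsets from TCP xy"""
    g=cv2.cvtColor(im,cv2.COLOR_BGR2GRAY);x,y,z=tcp
    zc=z-.0167+dz;zf=z-.0617+dz
    out={}
    k=8;big=cv2.resize(g,None,fx=k,fy=k,interpolation=cv2.INTER_LINEAR)
    th=np.linspace(0,2*np.pi,721)[:-1]
    camxy=ray('scene',(0,0))[0][:2]
    for nm,zz,r,lim in(('collar',zc,.028,1.35),('foot',zf,.0163,1.0)):
        c=np.array([x,y]);
        for it in range(4):
            pts=[];a0=np.arctan2(*(camxy-c)[::-1])
            for a in np.linspace(-lim,lim,121):
                d=np.array([np.cos(a0+a),np.sin(a0+a)])
                if nm=='collar' and abs(r*np.sin(a))<.0205: continue
                rr=np.arange(r-.004,r+.0045,.0002)
                P=np.c_[c[0]+d[0]*rr,c[1]+d[1]*rr,np.full(len(rr),zz)];uv=proj('scene',P)
                v=cv2.remap(g.astype(np.float32),uv[:,0].astype(np.float32)[None],uv[:,1].astype(np.float32)[None],cv2.INTER_LINEAR)[0]
                dv=np.diff(v);i=np.where((v[:-1]<thr)&(v[1:]>=thr))[0]
                if len(i): pts.append(P[i[0]][:2])
            pts=np.array(pts)
            res=lambda q:np.hypot(pts[:,0]-q[0],pts[:,1]-q[1])-r
            from scipy.optimize import least_squares
            s=least_squares(res,c,loss='soft_l1',f_scale=.0004);c=s.x
        out[nm]=(c-[x,y],len(pts),np.std(res(c)))
    return out
E
python3 - <<'E'
from h import *
np.set_printoptions(precision=4,suppress=True)
im=cv2.imread('pics/scene_e.png');tcp=st()['tool_pos']
for thr in(85,95,105):print(sideview(im,tcp,thr))
E
```

```text
{'collar': (array([ 0.0018, -0.0011]), 47, np.float64(0.0008235024767383391)), 'foot': (array([ 0.0005, -0.0005]), 121, np.float64(0.00037461624393991024))}
{'collar': (array([ 0.0023, -0.001 ]), 24, np.float64(0.0001778562554966333)), 'foot': (array([ 0.0008, -0.0004]), 121, np.float64(0.00033258459820327644))}
{'collar': (array([ 0.0024, -0.0008]), 24, np.float64(0.0001731552972854301)), 'foot': (array([ 0.0011, -0.0002]), 121, np.float64(0.0003108628245416236))}
```

```bash
python3 - <<'E'
from h import *
np.set_printoptions(precision=4,suppress=True,linewidth=200)
t=cv2.imread('pics/top0.png');gt=cv2.cvtColor(t,cv2.COLOR_BGR2GRAY)
print(gt[203:226,172:196])
for thr in(100,110,118,125):
    c=contour_at(gt,183,213,thr);P=np.array([onz('top',p,.07) for p in c]);ctr,r,sd=circ(P);print(thr,ctr,r,sd,len(c))
    d=P[:,:2]-ctr;a=np.degrees(np.arctan2(d[:,1],d[:,0]));h=np.hypot(*d.T)
    print([round(float(h[(a>=k)&(a<k+30)].mean()*1000),1) for k in range(-180,180,30)])
goto((.5555,.2223,.138),down(19))
E
```

```text
[[140 140 140 140 141 141 140 140 138 136 135 133 133 133 131 129 123 122 136 136 130 106  75  67]
 [141 140 140 140 140 140 138 136 131 132 140 140 139 139 139 137 130 125 122 121 128 129 102  93]
 [140 140 140 140 139 136 131 132 139 139 136 132 131 133 134 137 139 138 125 105 110 120 125 128]
 [140 140 141 140 135 131 134 138 134 125 110  90  85  98 104 118 127 136 138 124  94  80  88  73]
 [141 140 141 138 136 140 137 130 106  71  54  55  55  56  56  60  83 116 135 139 125  81  60  61]
 [141 141 140 137 136 138 129 103  70  54  57  56  55  56  56  55  55  76 117 136 133 113  69  54]
 [140 140 138 136 138 130 103  61  55  56  54  56  56  56  56  55  59  59  89 127 138 127  78  54]
 [140 138 135 136 136 114  70  56  55  56  55  56  56  55  57  66  74  79  97 122 137 135 113  63]
 [140 132 123 139 130  95  54  55  56  56  56  56  56  58  66  82  88  88 110 136 132 141 125  70]
 [140 138 135 139 125  76  56  55  55  56  54  55  58  67  84  88  88  87 110 138 136 140 126  74]
 [141 137 133 140 124  66  55  55  55  55  54  55  64  78  88  88  88  87 110 138 136 140 129  89]
 [141 139 1
[... 1094 characters left out ...]
1 141 140 140 141 140 140 140 136 118  99  93  74  62  61  62  61  64  73  82  96]]
100 [0.5534 0.2219] 0.0166450531896646 0.001130641250802736 335
[17.7, 17.0, 14.5, 15.0, 18.1, 17.3, 16.9, 16.2, 16.3, 16.3, 16.4, 17.2]
110 [0.5533 0.2217] 0.017290809769435166 0.0009960552816964325 344
[18.2, 17.9, 15.5, 15.8, 18.6, 17.9, 17.5, 17.0, 17.0, 16.9, 17.0, 17.7]
118 [0.5533 0.2216] 0.017800458209542985 0.0009838713495419259 355
[18.7, 18.5, 16.1, 16.4, 19.0, 18.4, 18.0, 17.5, 17.6, 17.4, 17.5, 18.1]
125 [0.5533 0.2216] 0.018320721467378183 0.0009790853867939623 367
[19.2, 19.1, 16.6, 17.0, 19.4, 18.9, 18.6, 18.1, 18.1, 17.9, 18.1, 18.6]
shift [0.003  0.0015 0.0332] turn [ 0.0002  0.     -0.0001]
```

>>> {"name": "apply_moves", "arguments": {
  "plan": [
    [[0.003,0.0015,0.01,0,0,0,1],[0.003,0.0015,0.02,0,0,0,1],[0.003,0.0015,0.033,0,0,0,1],[0.003,0.0015,0.033,0,0,0,1],[0.003,0.0015,0.033,0,0,0,1],[0.003,0.0015,0.033,0,0,0,1],[0.003,0.0015,0.033,0,0,0,1],[0.003,0.0015,0.033,0,0,0,1]]
  ]
}}

```text
time: 7.37
tool_pos: [0.5558, 0.2233, 0.1384]
tcp_rot: [1.823, 2.558, 0.002]
wrist_force: [-0.2, 0.3, -4.0]
width: 0.253
```

```bash
python3 - <<'E'
from h import *
np.set_printoptions(precision=4,suppress=True,linewidth=200)
t=cv2.imread('pics/top0.png');gt=cv2.cvtColor(t,cv2.COLOR_BGR2GRAY)
for thr in(95,100,105):
    c=contour_at(gt,183,213,thr);P=np.array([onz('top',p,.07) for p in c]);ctr,r,sd=circ(P)
    d=P[:,:2]-ctr;a=np.degrees(np.arctan2(d[:,1],d[:,0]));print(thr,circ(P[~((a>-125)&(a<-55))]))
o=snap('f');s=st();print(s['tool_pos'],s['wrist_force'])
for thr in(85,95,105):print(sideview(o['scene'],s['tool_pos'],thr))
cv2.imwrite('pics/cf.png',np.hstack([crop(o['scene'],380,265,40,5,0),crop(o['top'],190,215,40,5,0)]))
E
```

```text
95 (array([0.5534, 0.2211]), np.float64(0.016900057150073238), np.float64(0.00037133189310828863))
100 (array([0.5534, 0.221 ]), np.float64(0.017200531946480756), np.float64(0.0003219052374676885))
105 (array([0.5533, 0.2209]), np.float64(0.017488885287394108), np.float64(0.0002767734356965166))
[0.5557 0.2233 0.1384] [ 0.0785 -0.1314 -3.3659]
{'collar': (array([-0.0003, -0.0006]), 48, np.float64(0.0004897514603300028)), 'foot': (array([0.0079, 0.0341]), 1, np.float64(0.0))}Traceback (most recent call last):
  File "<stdin>", line 8, in <module>
  File "h.py", line 67, in sideview
    s=least_squares(res,c,loss='soft_l1',f_scale=.0004);c=s.x
    return func(*args, **kwargs)
    vector_fun = VectorFunction(
        fun_wrapped,
    ...<6 lines>...
        workers=workers
    )
    self._update_fun()
    ~~~~~~~~~~~~~~~~^^
    self.f = self.fun_wrapped(xp_copy(self.x))
             ~~~~~~~~~~~~~~~~^^^^^^^^^^^^^^^^^
    return np.atleast_1d(self.fun(x))
                         ~~~~~~~~^^^
    return self.f(x, *self.args, **self.kwargs)
           ~~~~~~^^^^^^^^^^^^^^^^^^^^^^^^^^^^^^
  File "h.py", line 65, in <lambda>
    res=lambda q:np.hypot(pts[:,0]-q[0],pts[:,1]-q[1])-r
                          ~~~^^^^^
IndexError: too many indices for array: array is 1-dimensional, but 2 were indexed
```

```bash
python3 - <<'E'
from h import *
s=cv2.imread('pics/scene_f.png');t=cv2.imread('pics/top_f.png')
cv2.imwrite('pics/cf.png',np.hstack([crop(s,380,265,33,12,0)[:,:],crop(t,188,215,25,16,0,1.8)[:792]])[:600] if 0 else np.hstack([crop(s,382,262,33,12,0)[:,200:592],crop(t,190,215,25,16,0,1.8)[:792,:400]])[:600])
E
```

```text
(no output)
```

View pics/cf.png

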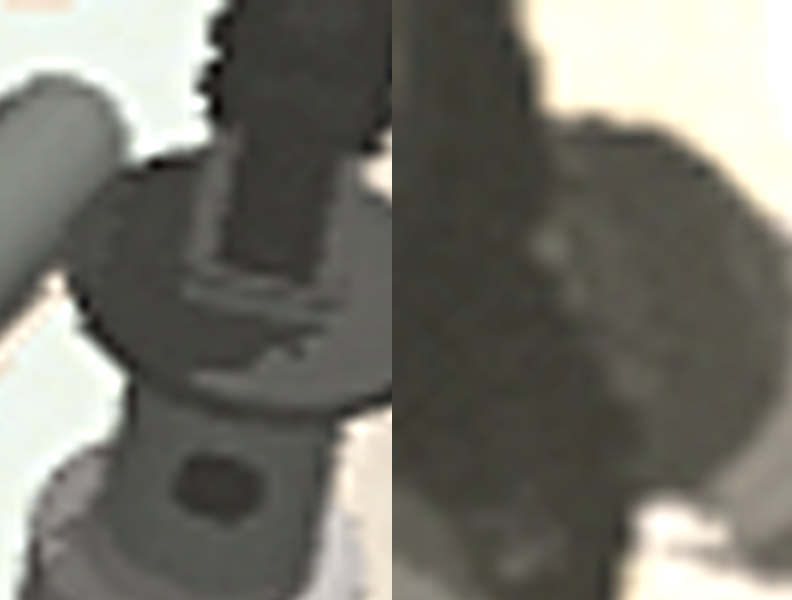

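```bash
python3 - <<'E'
from h import *
from scipy.optimize import least_squares
np.set_printoptions(precision=4,suppress=True,linewidth=200)
def collar(n,img,tcp,zoff,angs,thr,r=.028):
    g=cv2.cvtColor(img,cv2.COLOR_BGR2GRAY).astype(np.float32);c=np.array(tcp[:2]);zz=tcp[2]+zoff
    for it in range(4):
        pts=[];A=[]
        for a in np.radians(angs):
            rr=np.arange(r-.004,r+.005,.0002);d=[np.cos(a),np.sin(a)]
            P=np.c_[c[0]+d[0]*rr,c[1]+d[1]*rr,np.full(len(rr),zz)];uv=proj(n,P).astype(np.float32)
            v=cv2.remap(g,uv[:,0][None],uv[:,1][None],cv2.INTER_LINEAR)[0];i=np.where((v[:-1]<thr)&(v[1:]>=thr))[0]
            if len(i): pts.append(P[i[0]][:2]);A.append(round(float(np.degrees(a))))
        pts=np.array(pts);f=lambda q:np.hypot(*(pts-q[:2]).T)-r
        c=least_squares(f,c,loss='soft_l1',f_scale=.0004).x
    return c-tcp[:2],len(pts),f(c).std(),A[0],A[-1]
t=cv2.imread('pics/top_f.png');tcp=np.array([.5557,.2233,.1384])
# top image: right=-y, up=+x
for thr in(80,90,100): print(collar('top',t,tcp,-.0117,np.arange(-110,20,2),thr))
s=cv2.imread('pics/scene_f.png')
for thr in(80,90,100): print(sorted([0]) and collar('scene',s,tcp,-.0167,np.r_[np.arange(-75,-35,2),np.arange(40,80,2)],thr))
print(R.from_rotvec(C['scene'][1]).as_matrix()[2])
E
```

```text
(array([-0.0026, -0.0031]), 63, np.float64(0.001158765782570647), -110, 14)
(array([-0.0012, -0.0006]), 43, np.float64(0.0010927873060344172), -74, 10)
(array([-0.0009, -0.0007]), 41, np.float64(0.0009129040594604255), -72, 8)
(array([-0.0001,  0.    ]), 30, np.float64(0.000719797281638868), -61, 78)
(array([0.0003, 0.0001]), 29, np.float64(0.0007973769956527887), -59, 78)
(array([0.0007, 0.0002]), 29, np.float64(0.0009719079724495503), -59, 78)
[-0.657  -0.4524 -0.6031]
```

```bash
python3 -c "
from h import *
goto((.555,.2219,.134),down(19))"
```

```text
shift [-0.0011 -0.0011  0.0044] turn [ 0.0004 -0.      0.0003]
```

>>> {"name": "apply_moves", "arguments": {
  "plan": [
    [[-0.001,-0.001,0.001,0,0,0,1],[-0.001,-0.001,0.002,0,0,0,1],[-0.001,-0.001,0.003,0,0,0,1],[-0.001,-0.001,0.004,0,0,0,1],[-0.001,-0.001,0.004,0,0,0,1],[-0.001,-0.001,0.004,0,0,0,1],[-0.001,-0.001,0.004,0,0,0,1],[-0.001,-0.001,0.004,0,0,0,1]]
  ]
}}

```text
time: 8.13
tool_pos: [0.5547, 0.2218, 0.1338]
tcp_rot: [1.823, 2.558, -0.0]
wrist_force: [-0.9, -0.8, -4.1]
width: 0.255
```

>>> {"name": "apply_moves", "arguments": {
  "plan": [
    [[0,0,0.001,0,0,0,1],[0,0,0.001,0,0,0,1],[0,0,0.002,0,0,0,1],[0,0,0.002,0,0,0,1],[0,0,0.003,0,0,0,1],[0,0,0.003,0,0,0,1],[0,0,0.0035,0,0,0,1],[0,0,0.0035,0,0,0,1]]
  ]
}}

```text
time: 8.8
tool_pos: [0.5545, 0.2218, 0.1301]
tcp_rot: [-1.823, -2.558, 0.0]
wrist_force: [0.9, 0.3, -3.5]
width: 0.25
```

>>> {"name": "apply_moves", "arguments": {
  "plan": [
    [[0,0,0.001,0,0,0,1],[0,0,0.001,0,0,0,1],[0,0,0.002,0,0,0,1],[0,0,0.002,0,0,0,1],[0,0,0.003,0,0,0,1],[0,0,0.003,0,0,0,1],[0,0,0.0035,0,0,0,1],[0,0,0.0035,0,0,0,1]]
  ]
}}

```text
time: 9.47
tool_pos: [0.5546, 0.2218, 0.1267]
tcp_rot: [-1.823, -2.558, 0.0]
wrist_force: [-0.5, 0.2, -3.2]
width: 0.253
```

Entering with no force. Continuing in modest steps, watching side load.

>>> {"name": "apply_moves", "arguments": {
  "plan": [
    [[0,0,0.001,0,0,0,1],[0,0,0.002,0,0,0,1],[0,0,0.003,0,0,0,1],[0,0,0.004,0,0,0,1],[0,0,0.005,0,0,0,1],[0,0,0.006,0,0,0,1],[0,0,0.007,0,0,0,1],[0,0,0.008,0,0,0,1]]
  ]
}}

```text
time: 10.13
tool_pos: [0.5546, 0.2218, 0.1187]
tcp_rot: [1.823, 2.558, -0.0]
wrist_force: [0.1, 0.2, -3.0]
width: 0.248
```

```bash
python3 - <<'E'
from h import *
s=st();print(s['tool_pos'],s['wrist_force'],s['torque'])
o=snap('g');cv2.imwrite('pics/cg.png',crop(o['scene'],382,265,35,10,0))
E
```

```text
[0.55461313 0.22183283 0.11865083] [ 0.1054882   0.17695671 -2.97049566] [ 0.05047075  0.06023782 -0.00089835]
```

View pics/cg.png

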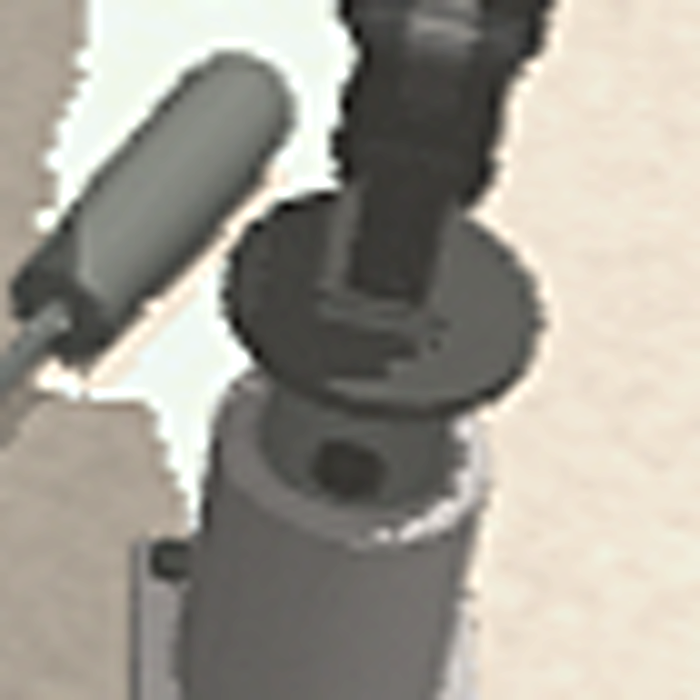

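>>> {"name": "apply_moves", "arguments": {
  "plan": [
    [[0,0,0.002,0,0,0,1],[0,0,0.004,0,0,0,1],[0,0,0.006,0,0,0,1],[0,0,0.008,0,0,0,1],[0,0,0.01,0,0,0,1],[0,0,0.012,0,0,0,1],[0,0,0.013,0,0,0,1],[0,0,0.013,0,0,0,1]]
  ]
}}

```text
time: 10.9
tool_pos: [0.5544, 0.2217, 0.1053]
tcp_rot: [-1.823, -2.558, 0.001]
wrist_force: [-0.6, -0.9, -3.5]
width: 0.249
```

>>> {"name": "apply_moves", "arguments": {
  "plan": [
    [[0,0,0.002,0,0,0,1],[0,0,0.004,0,0,0,1],[0,0,0.006,0,0,0,1],[0,0,0.008,0,0,0,1],[0,0,0.01,0,0,0,1],[0,0,0.012,0,0,0,1],[0,0,0.013,0,0,0,1],[0,0,0.013,0,0,0,1]]
  ]
}}

```text
time: 11.57
tool_pos: [0.5543, 0.2217, 0.0923]
tcp_rot: [-1.823, -2.558, 0.001]
wrist_force: [-0.1, 0.3, -2.4]
width: 0.246
```

>>> {"name": "apply_moves", "arguments": {
  "plan": [
    [[0,0,0.001,0,0,0,1],[0,0,0.002,0,0,0,1],[0,0,0.003,0,0,0,1],[0,0,0.0035,0,0,0,1],[0,0,0.004,0,0,0,1],[0,0,0.0045,0,0,0,1],[0,0,0.0045,0,0,0,1],[0,0,0.0045,0,0,0,1]]
  ]
}}

```text
time: 12.23
tool_pos: [0.5546, 0.2218, 0.0883]
tcp_rot: [-1.823, -2.558, 0.0]
wrist_force: [0.4, 0.3, -2.3]
width: 0.249
```

>>> {"name": "apply_moves", "arguments": {
  "plan": [
    [[0,0,0.0005,0,0,0,1],[0,0,0.0005,0,0,0,1],[0,0,0.001,0,0,0,1],[0,0,0.001,0,0,0,1],[0,0,0.0013,0,0,0,1],[0,0,0.0013,0,0,0,1],[0,0,0.0013,0,0,0,1],[0,0,0.0013,0,0,0,1]]
  ]
}}

```text
time: 12.9
tool_pos: [0.5546, 0.2218, 0.087]
tcp_rot: [1.823, 2.558, 0.0]
wrist_force: [0.4, -0.5, -3.5]
width: 0.254
```

```bash
python3 - <<'E'
from h import *
s=st();print(s['tool_pos'],s['wrist_force'],s['torque'])
o=snap('h');cv2.imwrite('pics/ch.png',crop(o['scene'],382,265,35,10,0))
E
```

```text
[0.55462116 0.22183545 0.08698973] [ 0.36336537 -0.53858597 -3.48956399] [-0.00901458  0.01684491 -0.00510945]
```

View pics/ch.png

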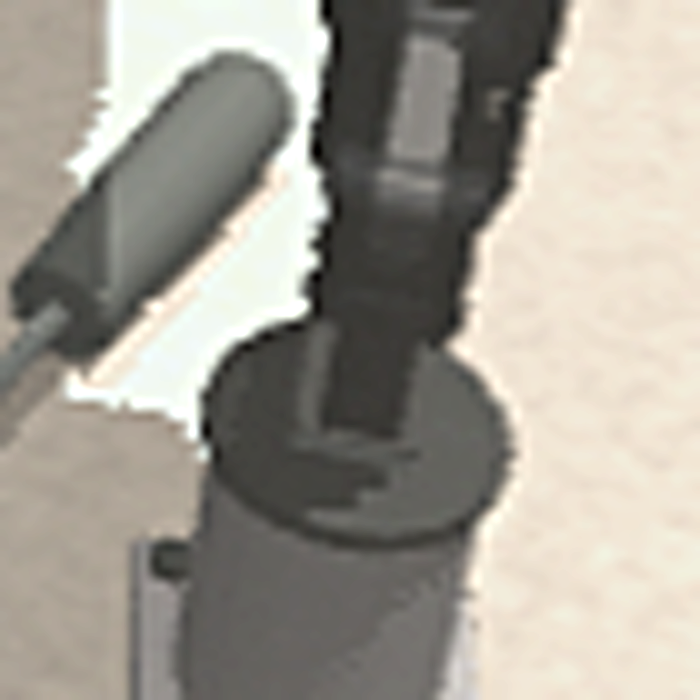

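>>> {"name": "apply_moves", "arguments": {
  "plan": [
    [[0,0,0.0003,0,0,0,1],[0,0,0.0003,0,0,0,1],[0,0,0.0005,0,0,0,1],[0,0,0.0005,0,0,0,1],[0,0,0.0006,0,0,0,1],[0,0,0.0006,0,0,0,1],[0,0,0.0006,0,0,0,1],[0,0,0.0006,0,0,0,1]]
  ]
}}

```text
time: 13.67
tool_pos: [0.5547, 0.2218, 0.0867]
tcp_rot: [1.823, 2.558, 0.0]
wrist_force: [-0.4, -1.3, 2.3]
width: 0.252
```

>>> {"name": "apply_moves", "arguments": {
  "plan": [
    [[0,0,0,0,0,0,0.2],[0,0,0,0,0,0,0],[0,0,0,0,0,0,-0.2],[0,0,0,0,0,0,-0.4],[0,0,0,0,0,0,-0.4],[0,0,0,0,0,0,-0.4],[0,0,0,0,0,0,-0.4],[0,0,0,0,0,0,-0.4]]
  ]
}}

```text
time: 14.33
tool_pos: [0.5546, 0.2218, 0.0864]
tcp_rot: [1.823, 2.558, 0.0]
wrist_force: [0.3, 0.4, -0.5]
width: 0.697
```

>>> {"name": "apply_moves", "arguments": {
  "plan": [
    [[0,0,-0.02,0,0,0,-0.4],[0,0,-0.04,0,0,0,-0.4],[0,0,-0.07,0,0,0,-0.4],[0,0,-0.1,0,0,0,0],[0,0,-0.1,0,0,0,1],[0,0,-0.1,0,0,0,1],[0,0,-0.1,0,0,0,1],[0,0,-0.1,0,0,0,1]]
  ],
  "force": 60
}}

```text
time: 15.0
tool_pos: [0.5535, 0.2214, 0.1846]
tcp_rot: [-1.822, -2.557, 0.004]
wrist_force: [-0.3, -0.3, -0.3]
width: 0.007
```

```bash
python3 - <<'E'
from h import *
s=st();print(s['tool_pos'],s['wrist_force'],s['torque'],s['width'])
o=snap('i');cv2.imwrite('pics/ci.png',np.hstack([crop(o['scene'],382,245,40,5,0),crop(o['top'],190,215,40,5,0)]))
E
```

```text
[0.55345075 0.22142566 0.18463441] [-0.3308565  -0.32379331 -0.26093015] [-0.00821385  0.02381535 -0.03293035] 0.006786327082538069
```

View pics/ci.png

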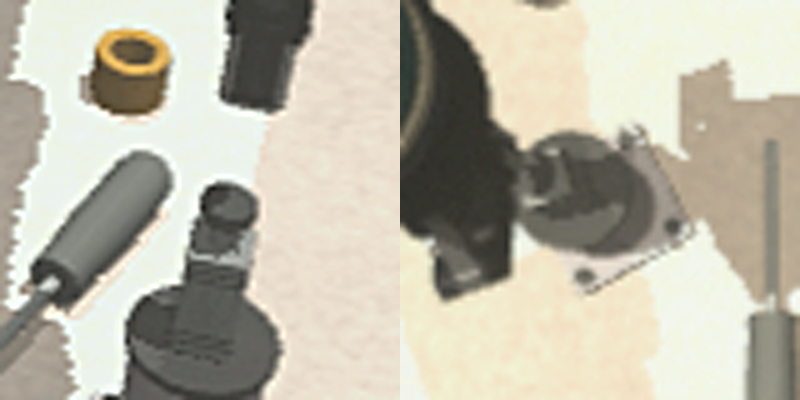

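```bash
python3 -c "
from h import *
goto((.5547,.2218,.143),down(19))"
```

```text
shift [-0.      0.0015  0.0414] turn [-0.0011  0.      0.0003]
```

>>> {"name": "apply_moves", "arguments": {
  "plan": [
    [[0,0,0.01,0,0,0,1],[0,0,0.02,0,0,0,1],[0,0,0.03,0,0,0,1],[0,0,0.036,0,0,0,1],[0,0,0.04,0,0,0,1],[0,0,0.043,0,0,0,1],[0,0,0.043,0,0,0,1],[0,0,0.043,0,0,0,1]]
  ]
}}

```text
time: 15.77
tool_pos: [0.5547, 0.2219, 0.1434]
tcp_rot: [1.823, 2.558, 0.0]
wrist_force: [-0.5, 0.1, -0.7]
width: 0.001
```

```bash
python3 - <<'E'
from h import *
o=snap('j');s=st();print(s['tool_pos'],s['wrist_force'],s['torque'],s['width'])
cv2.imwrite('pics/cj.png',np.hstack([crop(o['scene'],382,245,40,7,0)]))
E
```

```text
[0.5550604  0.22202506 0.14398688] [ 0.13101131 -0.04847638 -0.48740225] [-0.00441002 -0.00961639  0.03455601] 0.0002240889775543746
```

View pics/cj.png

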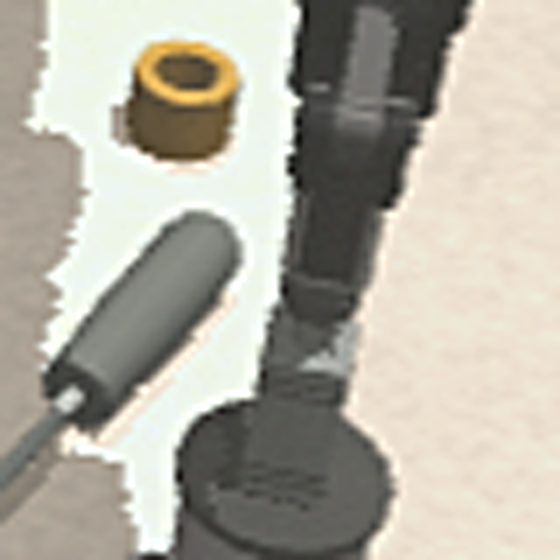

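>>> {"name": "apply_moves", "arguments": {
  "plan": [
    [[0,0,0.0005,0,0,0,1],[0,0,0.001,0,0,0,1],[0,0,0.0015,0,0,0,1],[0,0,0.002,0,0,0,1],[0,0,0.0025,0,0,0,1],[0,0,0.003,0,0,0,1],[0,0,0.003,0,0,0,1],[0,0,0.003,0,0,0,1]]
  ]
}}

```text
time: 16.53
tool_pos: [0.5546, 0.2218, 0.1403]
tcp_rot: [-1.823, -2.558, 0.0]
wrist_force: [0.7, -0.0, -0.1]
width: -0.001
```

>>> {"name": "apply_moves", "arguments": {
  "plan": [
    [[0,0,0.0002,0,0,0,1],[0,0,0.0004,0,0,0,1],[0,0,0.0006,0,0,0,1],[0,0,0.0008,0,0,0,1],[0,0,0.001,0,0,0,1],[0,0,0.0012,0,0,0,1],[0,0,0.0014,0,0,0,1],[0,0,0.0015,0,0,0,1]]
  ]
}}

```text
time: 17.2
tool_pos: [0.5549, 0.2219, 0.1401]
tcp_rot: [1.823, 2.558, 0.001]
wrist_force: [-2.8, -0.1, 7.3]
width: 0.001
```

>>> {"name": "apply_moves", "arguments": {
  "plan": [
    [[0,0,0.0002,0,0,0,1],[0,0,0.0004,0,0,0,1],[0,0,0.0006,0,0,0,1],[0,0,0.0008,0,0,0,1],[0,0,0.001,0,0,0,1],[0,0,0.001,0,0,0,1],[0,0,0.001,0,0,0,1],[0,0,0.001,0,0,0,1]]
  ]
}}

```text
time: 17.87
tool_pos: [0.5551, 0.222, 0.1401]
tcp_rot: [1.823, 2.558, 0.002]
wrist_force: [-3.4, -0.4, 11.0]
width: 0.005
```

>>> {"name": "apply_moves", "arguments": {
  "plan": [
    [[0,0,0.0002,0,0,0,1],[0,0,0.0004,0,0,0,1],[0,0,0.0006,0,0,0,1],[0,0,0.0008,0,0,0,1],[0,0,0.001,0,0,0,1],[0,0,0.001,0,0,0,1],[0,0,0.001,0,0,0,1],[0,0,0.001,0,0,0,1]]
  ]
}}

```text
time: 18.53
tool_pos: [0.5551, 0.222, 0.1392]
tcp_rot: [1.823, 2.558, 0.002]
wrist_force: [-3.9, -1.8, 12.3]
width: 0.002
```

>>> {"name": "apply_moves", "arguments": {
  "plan": [
    [[0,0,0.0004,0,0,0,1],[0,0,0.0008,0,0,0,1],[0,0,0.0012,0,0,0,1],[0,0,0.0016,0,0,0,1],[0,0,0.002,0,0,0,1],[0,0,0.0024,0,0,0,1],[0,0,0.0027,0,0,0,1],[0,0,0.003,0,0,0,1]]
  ]
}}

```text
time: 19.2
tool_pos: [0.5552, 0.222, 0.136]
tcp_rot: [1.823, 2.558, 0.002]
wrist_force: [-4.1, -2.3, 10.6]
width: -0.002
```

>>> {"name": "apply_moves", "arguments": {
  "plan": [
    [[0,0,0.0004,0,0,0,1],[0,0,0.0008,0,0,0,1],[0,0,0.0012,0,0,0,1],[0,0,0.0016,0,0,0,1],[0,0,0.002,0,0,0,1],[0,0,0.002,0,0,0,1],[0,0,0.002,0,0,0,1],[0,0,0.002,0,0,0,1]]
  ]
}}

```text
time: 19.87
tool_pos: [0.5553, 0.2221, 0.1343]
tcp_rot: [1.823, 2.558, 0.002]
wrist_force: [-3.9, -1.5, 11.4]
width: -0.0
```

>>> {"name": "apply_moves", "arguments": {
  "plan": [
    [[0,0,0.0002,0,0,0,1],[0,0,0.0004,0,0,0,1],[0,0,0.0006,0,0,0,1],[0,0,0.0008,0,0,0,1],[0,0,0.001,0,0,0,1],[0,0,0.001,0,0,0,1],[0,0,0.001,0,0,0,1],[0,0,0.001,0,0,0,1]]
  ]
}}

```text
time: 20.53
tool_pos: [0.5553, 0.2221, 0.1333]
tcp_rot: [1.823, 2.558, 0.002]
wrist_force: [-3.2, -1.9, 11.1]
width: -0.0
```

>>> {"name": "apply_moves", "arguments": {
  "plan": [
    [[0,0,0.0002,0,0,0,1],[0,0,0.0004,0,0,0,1],[0,0,0.0006,0,0,0,1],[0,0,0.0008,0,0,0,1],[0,0,0.0008,0,0,0,1],[0,0,0.0008,0,0,0,1],[0,0,0.0008,0,0,0,1],[0,0,0.0008,0,0,0,1]]
  ]
}}

```text
time: 21.2
tool_pos: [0.5552, 0.222, 0.1325]
tcp_rot: [1.823, 2.558, 0.002]
wrist_force: [-4.1, -2.2, 12.0]
width: 0.002
```

>>> {"name": "apply_moves", "arguments": {
  "plan": [
    [[0,0,0.0002,0,0,0,1],[0,0,0.0004,0,0,0,1],[0,0,0.0006,0,0,0,1],[0,0,0.0008,0,0,0,1],[0,0,0.0008,0,0,0,1],[0,0,0.0008,0,0,0,1],[0,0,0.0008,0,0,0,1],[0,0,0.0008,0,0,0,1]]
  ]
}}

```text
time: 21.87
tool_pos: [0.5553, 0.2221, 0.1318]
tcp_rot: [1.822, 2.558, 0.002]
wrist_force: [-4.2, -1.4, 12.4]
width: -0.001
```

>>> {"name": "apply_moves", "arguments": {
  "plan": [
    [[0,0,0.0002,0,0,0,1],[0,0,0.0004,0,0,0,1],[0,0,0.0006,0,0,0,1],[0,0,0.0006,0,0,0,1],[0,0,0.0006,0,0,0,1],[0,0,0.0006,0,0,0,1],[0,0,0.0006,0,0,0,1],[0,0,0.0006,0,0,0,1]]
  ]
}}

```text
time: 22.53
tool_pos: [0.5554, 0.2221, 0.1317]
tcp_rot: [1.822, 2.557, 0.003]
wrist_force: [-4.9, -2.5, 14.8]
width: 0.0
```

>>> {"name": "apply_moves", "arguments": {
  "plan": [
    [[0,0,0.0002,0,0,0,1],[0,0,0.0004,0,0,0,1],[0,0,0.0006,0,0,0,1],[0,0,0.0006,0,0,0,1],[0,0,0.0006,0,0,0,1],[0,0,0.0006,0,0,0,1],[0,0,0.0006,0,0,0,1],[0,0,0.0006,0,0,0,1]]
  ]
}}

```text
time: 23.2
tool_pos: [0.5555, 0.2221, 0.1316]
tcp_rot: [1.822, 2.557, 0.003]
wrist_force: [-6.0, -1.5, 15.8]
width: -0.003
```

>>> {"name": "apply_moves", "arguments": {
  "plan": [
    [[0,0,0.0002,0,0,0,1],[0,0,0.0004,0,0,0,1],[0,0,0.0006,0,0,0,1],[0,0,0.0006,0,0,0,1],[0,0,0.0006,0,0,0,1],[0,0,0.0006,0,0,0,1],[0,0,0.0006,0,0,0,1],[0,0,0.0006,0,0,0,1]]
  ]
}}

```text
time: 23.87
tool_pos: [0.5556, 0.2222, 0.1315]
tcp_rot: [1.822, 2.557, 0.003]
wrist_force: [-7.3, -2.0, 18.7]
width: -0.001
```

>>> {"name": "apply_moves", "arguments": {
  "plan": [
    [[0,0,0.0002,0,0,0,1],[0,0,0.0002,0,0,0,1],[0,0,-0.003,0,0,0,1],[0,0,-0.008,0,0,0,1],[0,0,-0.02,0,0,0,1],[0,0,-0.04,0,0,0,1],[0,0,-0.055,0,0,0,1],[0,0,-0.055,0,0,0,1]]
  ]
}}

```text
time: 24.53
tool_pos: [0.557, 0.2227, 0.1866]
tcp_rot: [1.821, 2.555, 0.008]
wrist_force: [-0.2, 0.5, 0.4]
width: -0.004
```

```bash
python3 - <<'E'
from h import *
o=snap('k');s=st();print(s['tool_pos'],s['wrist_force'],s['torque'],s['width'])
cv2.imwrite('pics/ck.png',np.hstack([crop(o['scene'],382,245,40,5,0),crop(o['top'],190,215,40,5,0)]))
goto((.5546,.2218,.18),down(19))
E
```

```text
[0.55514014 0.22200436 0.18310936] [0.51120341 0.44482232 0.00127428] [-0.01658067  0.00870798  0.03546053] -0.0010549859876152513
shift [-0.     -0.0006  0.0031] turn [0.0005 0.     0.0003]
```

View pics/ck.png

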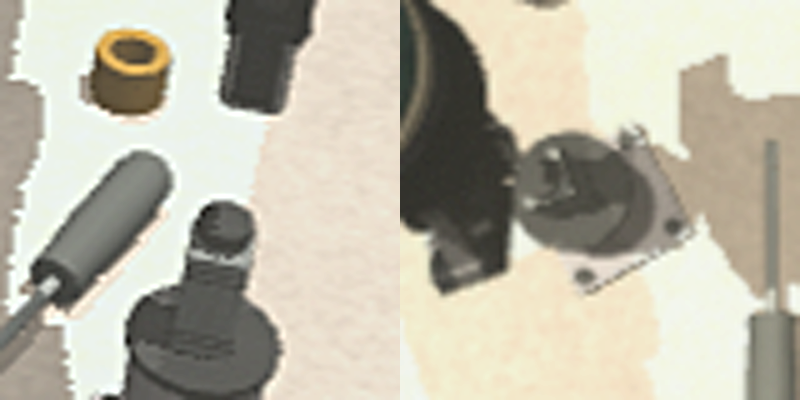

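>>> {"name": "apply_moves", "arguments": {
  "plan": [
    [[0,0,0,0,0,0,-0.4],[0,0,0,0,0,0,-0.4],[0,0,0,0,0,0,-0.4],[0,0,0,0,0,0,-0.4],[0,0,0,0,0,0,-0.4],[0,0,0,0,0,0,-0.4],[0,0,0,0,0,0,-0.4],[0,0,0,0,0,0,-0.4]]
  ]
}}

```text
time: 25.3
tool_pos: [0.5546, 0.2218, 0.1824]
tcp_rot: [-1.823, -2.558, 0.0]
wrist_force: [0.2, 0.4, 0.1]
width: 0.7
```

```bash
python3 -c "
from h import *
goto((.5547,.2218,.0869),down(19))"
```

```text
shift [-0.0001  0.0001  0.0955] turn [-0.     -0.      0.0003]
```

>>> {"name": "apply_moves", "arguments": {
  "plan": [
    [[0,0,0.03,0,0,0,-0.4],[0,0,0.055,0,0,0,-0.4],[0,0,0.075,0,0,0,-0.4],[0,0,0.085,0,0,0,-0.4],[0,0,0.092,0,0,0,-0.4],[0,0,0.095,0,0,0,-0.4],[0,0,0.095,0,0,0,-0.4],[0,0,0.095,0,0,0,-0.4]]
  ]
}}

```text
time: 25.97
tool_pos: [0.5556, 0.2222, 0.0887]
tcp_rot: [1.822, 2.558, 0.003]
wrist_force: [0.0, 0.7, 0.3]
width: 0.704
```

>>> {"name": "apply_moves", "arguments": {
  "plan": [
    [[0,0,0,0,0,0,0],[0,0,0,0,0,0,0.2],[0,0,0,0,0,0,0.4],[0,0,0,0,0,0,0.7],[0,0,0,0,0,0,1],[0,0,0,0,0,0,1],[0,0,0,0,0,0,1],[0,0,0,0,0,0,1]]
  ],
  "force": 45
}}

```text
time: 26.63
tool_pos: [0.5549, 0.2219, 0.0884]
tcp_rot: [1.823, 2.558, 0.001]
wrist_force: [-2.5, -0.7, 6.1]
width: 0.251
```

>>> {"name": "apply_moves", "arguments": {
  "plan": [
    [[0,0,0,0,0,0,1],[0,0,-0.001,0,0,0,1],[0,0,-0.002,0,0,0,1],[0,0,-0.003,0,0,0,1],[0,0,-0.004,0,0,0,1],[0,0,-0.005,0,0,0,1],[0,0,-0.006,0,0,0,1],[0,0,-0.007,0,0,0,1]]
  ]
}}

```text
time: 27.3
tool_pos: [0.5545, 0.2218, 0.0943]
tcp_rot: [-1.823, -2.558, 0.001]
wrist_force: [0.3, 0.6, -3.8]
width: 0.253
```

>>> {"name": "apply_moves", "arguments": {
  "plan": [
    [[0,0,-0.003,0,0,0,1],[0,0,-0.006,0,0,0,1],[0,0,-0.009,0,0,0,1],[0,0,-0.012,0,0,0,1],[0,0,-0.015,0,0,0,1],[0,0,-0.018,0,0,0,1],[0,0,-0.021,0,0,0,1],[0,0,-0.024,0,0,0,1]]
  ]
}}

```text
time: 27.97
tool_pos: [0.5548, 0.2219, 0.1189]
tcp_rot: [1.823, 2.558, 0.001]
wrist_force: [1.0, 0.4, -3.7]
width: 0.252
```

>>> {"name": "apply_moves", "arguments": {
  "plan": [
    [[0,0,-0.004,0,0,0,1],[0,0,-0.008,0,0,0,1],[0,0,-0.012,0,0,0,1],[0,0,-0.016,0,0,0,1],[0,0,-0.024,0,0,0,1],[0,0,-0.036,0,0,0,1],[0,0,-0.05,0,0,0,1],[0,0,-0.062,0,0,0,1]]
  ]
}}

```text
time: 28.63
tool_pos: [0.5549, 0.222, 0.1823]
tcp_rot: [1.823, 2.558, 0.001]
wrist_force: [-0.1, 0.7, -2.5]
width: 0.251
```

```bash
python3 - <<'E'
from h import *
np.set_printoptions(precision=4,suppress=True)
o=snap('l');s=st();print(s['tool_pos'],s['wrist_force'],s['torque'],s['width'])
cv2.imwrite('pics/cl.png',np.hstack([crop(o['scene'],382,245,40,9,0)]))
goto((.466,-.1693,.19),down(19))
E
```

```text
[0.5569 0.2226 0.1844] [ 0.7322  0.34   -3.8211] [-0.0003 -0.0108  0.0154] 0.2563757972805262
shift [-0.3408 -0.2138 -0.007 ] turn [ 0.0021 -0.      0.0003]
```

View pics/cl.png

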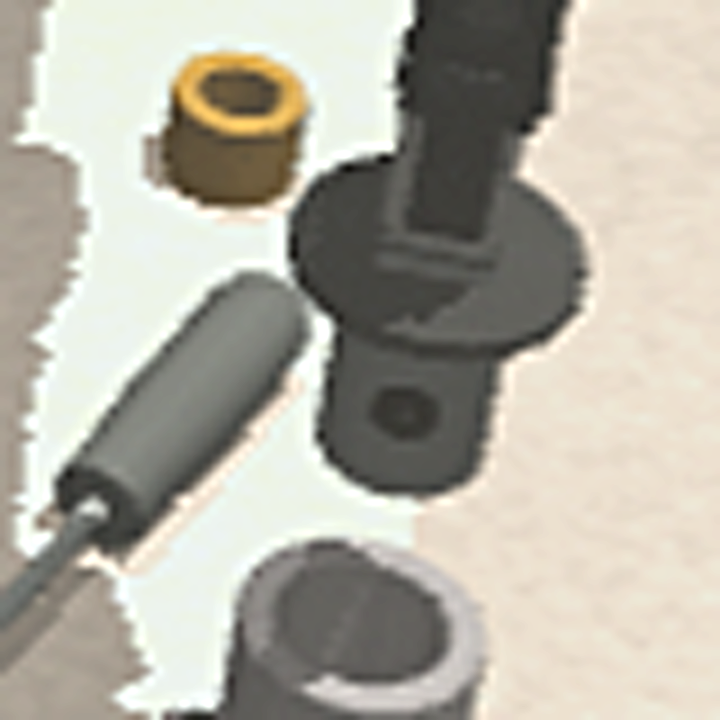

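```bash
python3 - <<'E'
from h import *
np.set_printoptions(precision=4,suppress=True,linewidth=220)
for n,u,v,z in(('top',354,250,.055),('scene',0,0,.055)):
    im=cv2.imread(f'pics/{n}_l.png');g=cv2.cvtColor(im,cv2.COLOR_BGR2GRAY)
    if n=='scene': u,v=proj('scene',(.465,-.171,.055))[0];print(u,v)
    cv2.imwrite(f'pics/m_{n}.png',crop(im,u,v,25,8,0,1.8))
E
python3 -c "
import cv2,numpy as np
cv2.imwrite('pics/m.png',np.hstack([cv2.imread('pics/m_top.png'),cv2.imread('pics/m_scene.png')]))"
```

```text
243.07489997404178 182.88913468253145
```

View pics/m.png

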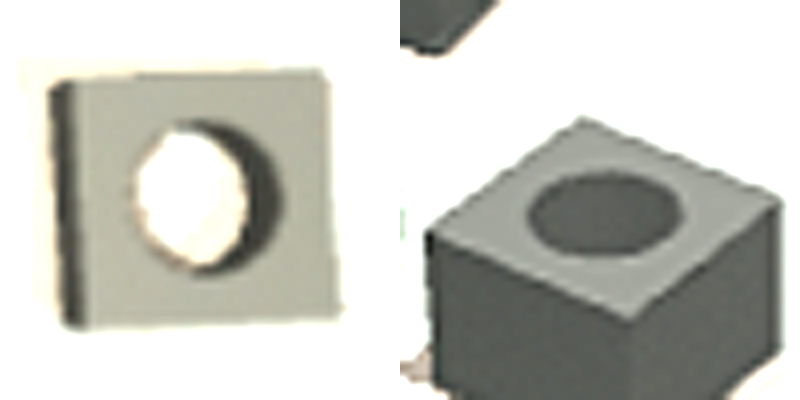

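```bash
python3 - <<'E'
from h import *
np.set_printoptions(precision=4,suppress=True,linewidth=220)
g=cv2.cvtColor(cv2.imread('pics/scene_l.png'),cv2.COLOR_BGR2GRAY)
for thr in(62,68,75):
    try:
        c=contour_at(g,243,184,thr);print(thr,circ(np.array([onz('scene',p,.055) for p in c])))
    except Exception as e:print(e)
print(onz('scene',(243.2,183.3),.055),onz('top',(354.7,249.2),.055))
E
```

```text
62 (array([ 0.4665, -0.1698]), np.float64(0.020711667027687175), np.float64(0.000532380381397941))
68 (array([ 0.4664, -0.1699]), np.float64(0.02131736463893459), np.float64(0.000493073258944733))
75 (array([ 0.4663, -0.17  ]), np.float64(0.022018522235644412), np.float64(0.0003928086010150555))
[ 0.4661 -0.1697  0.055 ] [ 0.464  -0.1732  0.055 ]
```

>>> {"name": "apply_moves", "arguments": {
  "plan": [
    [[-0.34,-0.213,-0.007,0,0,0,1],[-0.34,-0.213,-0.007,0,0,0,1],[-0.34,-0.213,-0.007,0,0,0,1],[-0.34,-0.213,-0.007,0,0,0,1],[-0.34,-0.213,-0.007,0,0,0,1],[-0.34,-0.213,-0.007,0,0,0,1],[-0.34,-0.213,-0.007,0,0,0,1],[-0.34,-0.213,-0.007,0,0,0,1]]
  ]
}}

```text
time: 29.4
tool_pos: [0.4785, -0.1045, 0.1863]
tcp_rot: [1.823, 2.558, 0.0]
wrist_force: [0.9, -0.0, -3.5]
width: 0.252
```

```bash
python3 -c "
from h import *
goto((.4658,-.1705,.16),down(19))"
```

```text
shift [-0.0582 -0.0336  0.0263] turn [0.0001 0.0001 0.0004]
```

>>> {"name": "apply_moves", "arguments": {
  "plan": [
    [[-0.055,-0.031,0,0,0,0,1],[-0.058,-0.033,0.005,0,0,0,1],[-0.058,-0.033,0.015,0,0,0,1],[-0.058,-0.033,0.026,0,0,0,1],[-0.058,-0.033,0.026,0,0,0,1],[-0.058,-0.033,0.026,0,0,0,1],[-0.058,-0.033,0.026,0,0,0,1],[-0.058,-0.033,0.026,0,0,0,1]]
  ]
}}

```text
time: 30.07
tool_pos: [0.4679, -0.1675, 0.1606]
tcp_rot: [1.82, 2.56, 0.0]
wrist_force: [-0.2, 0.5, -2.8]
width: 0.25
```

```bash
python3 - <<'E'
from h import *
np.set_printoptions(precision=4,suppress=True)
o=snap('n');s=st();print(s['tool_pos'],s['wrist_force'],s['width'])
for thr in(85,95,105):
    try: print(sideview(o['scene'],s['tool_pos'],thr,dz=-.0017))
    except Exception as e: print('x')
cv2.imwrite('pics/cn.png',np.hstack([crop(o['scene'],244,160,40,5,0),crop(o['top'],355,248,40,5,0)]))
goto((.4658,-.1705,.125),down(19))
E
```

```text
[ 0.468  -0.1678  0.1609] [ 0.3094  0.3721 -2.7743] 0.2514795532779384
{'collar': (array([ 0.0003, -0.0004]), 28, np.float64(0.0002944721086521518)), 'foot': (array([0.0045, 0.0018]), 101, np.float64(0.0015401931449929777))}
{'collar': (array([ 0.0005, -0.    ]), 28, np.float64(0.0002799161093301317)), 'foot': (array([0.0028, 0.0025]), 62, np.float64(0.0012271286519169608))}
{'collar': (array([0.0007, 0.0004]), 28, np.float64(0.00032562894490052936)), 'foot': (array([0.0052, 0.0034]), 49, np.float64(0.0012697402150897805))}
shift [-0.0018 -0.003   0.0359] turn [0.0003 0.0002 0.0008]
```

View pics/cn.png

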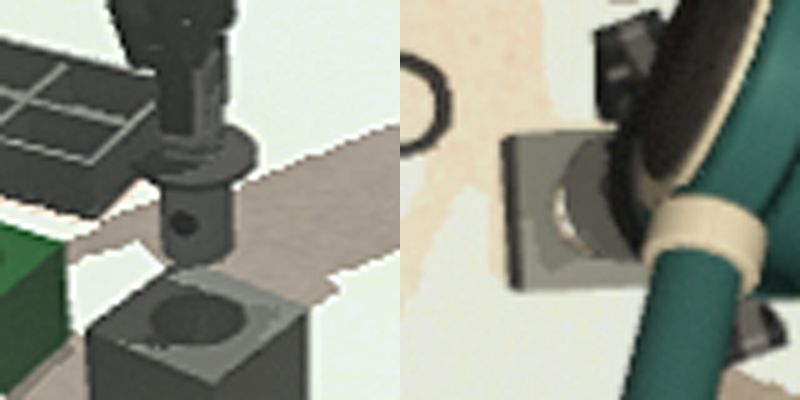

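>>> {"name": "apply_moves", "arguments": {
  "plan": [
    [[-0.0015,-0.003,0.005,0,0,0,1],[-0.0015,-0.003,0.015,0,0,0,1],[-0.0015,-0.003,0.025,0,0,0,1],[-0.0015,-0.003,0.033,0,0,0,1],[-0.0015,-0.003,0.033,0,0,0,1],[-0.0015,-0.003,0.033,0,0,0,1],[-0.0015,-0.003,0.033,0,0,0,1],[-0.0015,-0.003,0.033,0,0,0,1]]
  ]
}}

```text
time: 30.83
tool_pos: [0.4654, -0.1711, 0.1277]
tcp_rot: [1.823, 2.558, 0.0]
wrist_force: [-0.2, -0.2, -3.0]
width: 0.247
```

```bash
python3 - <<'E'
from h import *
np.set_printoptions(precision=4,suppress=True)
o=snap('p');s=st();print(s['tool_pos'],s['wrist_force'],s['width'])
cv2.imwrite('pics/cp.png',np.hstack([crop(o['scene'],244,165,40,9,0)]))
goto((.4658,-.1705,.11),down(19))
E
```

```text
[ 0.4654 -0.1711  0.1279] [-0.2961 -0.7841 -3.4278] 0.25230522286994217
shift [0.0005 0.0005 0.0179] turn [0.0003 0.0002 0.0003]
```

View pics/cp.png

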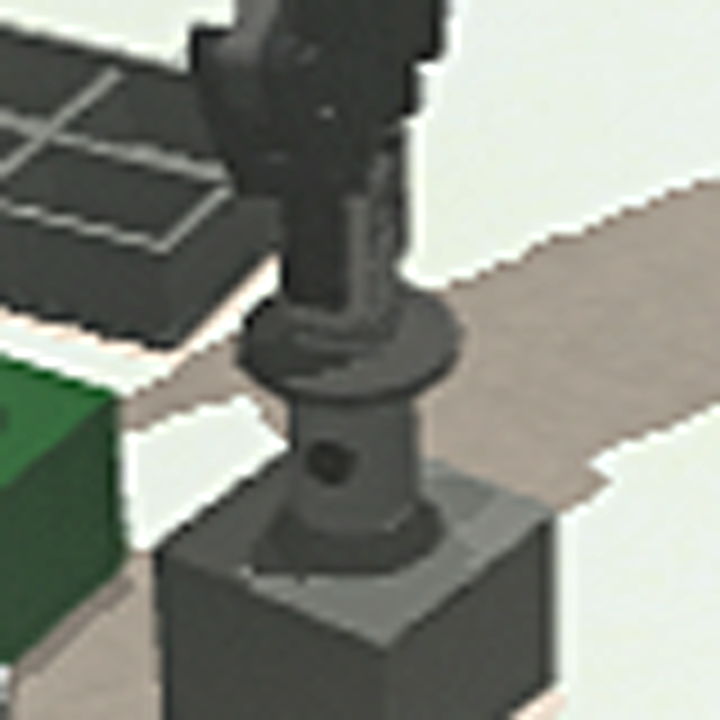

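>>> {"name": "apply_moves", "arguments": {
  "plan": [
    [[0,0,0.002,0,0,0,1],[0,0,0.004,0,0,0,1],[0,0,0.007,0,0,0,1],[0,0,0.01,0,0,0,1],[0,0,0.013,0,0,0,1],[0,0,0.016,0,0,0,1],[0,0,0.018,0,0,0,1],[0,0,0.018,0,0,0,1]]
  ]
}}

```text
time: 31.6
tool_pos: [0.4644, -0.1707, 0.1085]
tcp_rot: [-1.822, -2.557, 0.0]
wrist_force: [-0.8, 0.4, -3.4]
width: 0.251
```

>>> {"name": "apply_moves", "arguments": {
  "plan": [
    [[0,0,0.004,0,0,0,1],[0,0,0.008,0,0,0,1],[0,0,0.012,0,0,0,1],[0,0,0.016,0,0,0,1],[0,0,0.02,0,0,0,1],[0,0,0.024,0,0,0,1],[0,0,0.027,0,0,0,1],[0,0,0.03,0,0,0,1]]
  ]
}}

```text
time: 32.27
tool_pos: [0.4648, -0.1708, 0.0788]
tcp_rot: [-1.823, -2.558, 0.0]
wrist_force: [0.7, -0.0, -4.1]
width: 0.252
```

>>> {"name": "apply_moves", "arguments": {
  "plan": [
    [[0,0,0.0005,0,0,0,1],[0,0,0.001,0,0,0,1],[0,0,0.0015,0,0,0,1],[0,0,0.002,0,0,0,1],[0,0,0.0025,0,0,0,1],[0,0,0.003,0,0,0,1],[0,0,0.0035,0,0,0,1],[0,0,0.0035,0,0,0,1]]
  ]
}}

```text
time: 32.93
tool_pos: [0.4649, -0.1709, 0.0758]
tcp_rot: [1.823, 2.558, -0.0]
wrist_force: [0.1, 0.7, -3.4]
width: 0.251
```

>>> {"name": "apply_moves", "arguments": {
  "plan": [
    [[0,0,0.0005,0,0,0,1],[0,0,0.001,0,0,0,1],[0,0,0.0015,0,0,0,1],[0,0,0.0018,0,0,0,1],[0,0,0.0018,0,0,0,1],[0,0,0.0018,0,0,0,1],[0,0,0.0018,0,0,0,1],[0,0,0.0018,0,0,0,1]]
  ]
}}

```text
time: 33.6
tool_pos: [0.465, -0.1709, 0.074]
tcp_rot: [-1.823, -2.558, 0.0]
wrist_force: [-0.4, -1.1, -3.3]
width: 0.253
```

>>> {"name": "apply_moves", "arguments": {
  "plan": [
    [[0,0,0.0003,0,0,0,1],[0,0,0.0006,0,0,0,1],[0,0,0.0008,0,0,0,1],[0,0,0.0008,0,0,0,1],[0,0,0.0008,0,0,0,1],[0,0,0.0008,0,0,0,1],[0,0,0.0008,0,0,0,1],[0,0,0.0008,0,0,0,1]]
  ]
}}

```text
time: 34.27
tool_pos: [0.465, -0.1709, 0.0736]
tcp_rot: [1.823, 2.558, 0.0]
wrist_force: [-2.4, 2.9, 4.6]
width: 0.249
```

>>> {"name": "apply_moves", "arguments": {
  "plan": [
    [[0,0,0,0,0,0,0.2],[0,0,0,0,0,0,0],[0,0,0,0,0,0,-0.2],[0,0,0,0,0,0,-0.4],[0,0,0,0,0,0,-0.5],[0,0,0,0,0,0,-0.5],[0,0,0,0,0,0,-0.5],[0,0,0,0,0,0,-0.5]]
  ]
}}

```text
time: 34.93
tool_pos: [0.4649, -0.1709, 0.0731]
tcp_rot: [-1.823, -2.558, 0.0]
wrist_force: [0.2, 1.0, 1.0]
width: 0.748
```

>>> {"name": "apply_moves", "arguments": {
  "plan": [
    [[0,0,-0.02,0,0,0,-0.5],[0,0,-0.04,0,0,0,-0.5],[0,0,-0.07,0,0,0,-0.5],[0,0,-0.1,0,0,0,-0.5],[0,0,-0.13,0,0,0,-0.5],[0,0,-0.13,0,0,0,-0.5],[0,0,-0.13,0,0,0,-0.5],[0,0,-0.13,0,0,0,-0.5]]
  ]
}}

```text
time: 35.6
tool_pos: [0.4647, -0.1707, 0.2028]
tcp_rot: [-1.823, -2.558, 0.0]
wrist_force: [-1.0, -0.1, -0.6]
width: 0.751
```

>>> {"name": "apply_moves", "arguments": {
  "plan": [
    [[0.2,0,0,0,0,0,-0.5],[0.2,0,0,0,0,0,-0.5],[0.2,0,0,0,0,0,-0.5],[0.2,0,0,0,0,0,-0.5],[0.2,0,0,0,0,0,-0.5],[0.2,0,0,0,0,0,-0.5],[0.2,0,0,0,0,0,-0.5],[0.2,0,0,0,0,0,-0.5]]
  ]
}}

```text
time: 36.27
tool_pos: [0.399, 0.018, 0.2019]
tcp_rot: [-1.821, -2.558, 0.003]
wrist_force: [-0.0, -0.3, -0.5]
width: 0.75
```

```bash
python3 - <<'E'
from h import *
np.set_printoptions(precision=4,suppress=True)
o=snap('q');s=st();print(s['time'],s['tool_pos'],s['wrist_force'],s['width'])
cv2.imwrite('pics/cq.png',np.hstack([crop(o['scene'],244,175,40,5,0),crop(o['top'],355,248,40,5,0)]))
a=cv2.imread('pics/top0.png');d=cv2.absdiff(a,o['top']).max(2);cv2.imwrite('pics/d.png',np.hstack([d*3//1 if 0 else cv2.convertScaleAbs(d,alpha=2)]))
E
```

```text
36.3667 [0.3997 0.0172 0.2025] [-0.0118 -0.4069  0.1526] 0.7513514670858519
```

View pics/cq.png

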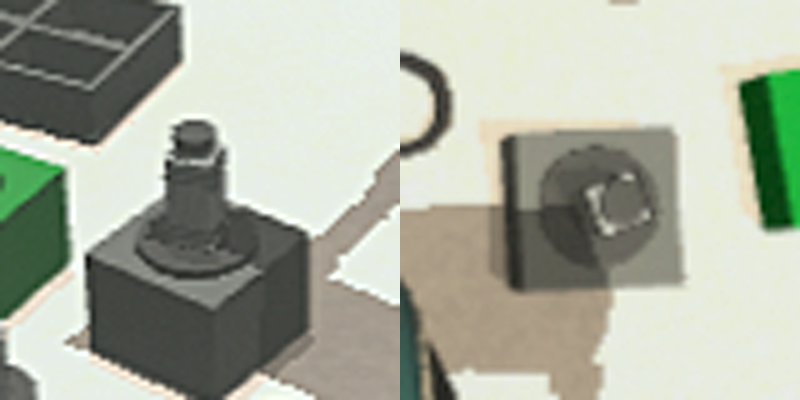

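View pics/scene_q.png

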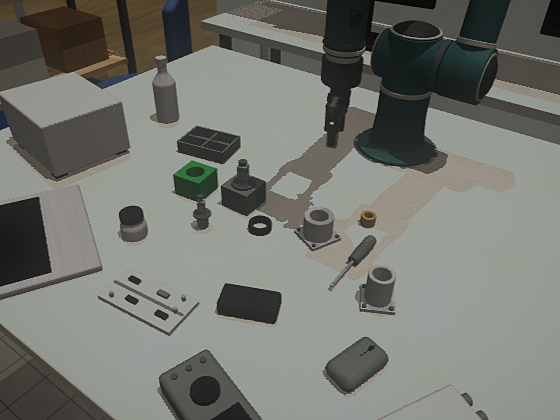

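```bash
python3 -c "
from h import *
print(bot.finish_job())"
```

```text
the job is handed in; nothing more can be done
None
```

I measured the tall slim housing's bore with the larger gauge, put the gauge back in its grey stand, and handed the job in with about 36 s of robot time used of the 72 s limit.

- **Into the bore:** The head went into the tall housing with no extra force. The collar touched the rim at the height worked out beforehand, with a contact force of about 6 N. I then let go.
- **Button:** I pressed it with the shut fingertips. It slid at about 12 N and stopped firmly after about 8.4 mm. I pressed on to 18.7 N straight down (about 20 N in total) and backed off.
- **Back to the stand:** The gauge drew straight out under only its own weight. I lowered it into the stand, where the collar met the block at the expected height with about 8 N of contact, and released it.

**Last checks:** The final pictures show the gauge upright in the stand with its collar flat and its button still down. I saw nothing else on the bench moved. The gripper is clear of everything, and the wrist force reads about zero.

**What I could not confirm:** I did not measure how far the plungers are out. That they are locked rests on the firm stop and on the button staying down.

**Disagreements:** The two cameras disagreed by up to 3 mm on positions, so I used values between them, corrected by where each camera saw the gauge in the gripper. The side force while pressing reached about 7 N, from the arm flexing.

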